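# Unload the brush-head life-test rig and zero its counter

### The arm

A 7-joint arm with a two-finger parallel gripper is mounted at the origin on the work surface. World frame = base frame: x ahead of the robot, y to its left, z up, the work surface at z = 0. Lengths are in mm, angles in degrees, forces in N, time in s.
With the tool pointing down it reaches from about 350 to 775 mm from the base axis. Payload 3.1 kg.
Tool frame: the origin (TCP) lies midway between the tips of the shut fingers; the grasp point (between the pads) lies 19 mm behind it; z points along the fingers, y is the direction in which the jaws open and shut (so a half turn about z gives the same grasp; the last joint's range is limited). The gripper opens to 85 mm and grips with 20 to 120 N. Pads are 22 mm wide; open, the fingers measure 114 mm over their backs; the gripper's body (76 mm by 85 mm) begins 54 mm behind the grasp point. The pads swing forward as they close: fully open they stand 13 mm farther back than shut.
Start: joints at [-75.9, 17.813, 0.802, 86.603, -0.252, 75.585, -1.558], TCP at [156.087, 527.404, 206.204] pointing down, gripper open.
Joint ranges: [-154.91, 154.91], [-16.99, 109.72], [-72.82, 74.43], [7.12, 147.25], [-82.49, 262.49], [11.32, 116.49], [-174.64, 174.64]. Speed limits (degrees/s): [159.86, 159.86, 180, 180, 180, 180, 180].

### API

Orientations are given as [roll, pitch, yaw] about the fixed x, y, z axes, in that order (R = Rz(yaw) Ry(pitch) Rx(roll)).
In Python, from plant import env gives the robot as it stands.
- The arm moves only by the shell command python3 -m inch 'ROWS' [OPENING] [FORCE]. ROWS is JSON, a list that holds one entry, the list of rows, each a list of 6 numbers: the shift along the tool's x, y, z scaled (see below), then the turn, a rotation vector about the tool's x, y, z scaled (see below). A call has 1 to 20 rows; each row is the pose to reach, as a shift and turn from the pose commanded when the call began, along the tool's axes at that moment, turning the shorter way round; what a row does not reach only later rows make up. The controller multiplies each number of a shift by 0.12 m and each number of a turn by pi rad. A row lasts 1/12 s, in which the tool goes at most 41.7 mm and 7.16 degrees, less where a joint would pass 70% of its speed; a pose out of reach is approached as far as the arm can. A call with a number of a shift or a turn outside -1 to 1 is refused whole. A call with a gripper value outside its range is refused whole. OPENING is the closure, from 0 (fully open) to 1 (shut), set as the call begins (- or left out, the last holds). The fingers move at their own pace and stop on an object; FORCE is the grip in N (left out, the last holds). Time passes only in rows, so rows that repeat a pose let the fingers close. It gives the time, the measured TCP pose, the force and the opening at its end, in the units of the state.
- env.state(): the state, without advancing time (a new reading comes with each control period).
- env.camera(name): name is "side" or "top"; returns the picture (384x512x3 uint8, blue, green, red); there is no depth.
- env.camera_model(name): a dict with "vertical_fov" (degrees; the focal length in pixels is half the picture's height over the tangent of half this angle, whatever the lens; pixels are square), "cx", "cy" (the principal point, pixels), "rvec" (rotation vector, rad) and "tvec" (3), from world to camera coordinates, as OpenCV has them. Camera axes: x right, y down, z forward; pixel columns grow to the right and rows downward; lengths in mm; the calibration is good to about 2 mm. A picture is of the moment at which its call begins. camera_model takes no time and is no camera call.
- env.job_done(): hands the job in, once; it reports no verdict.
Trained networks look in the newest picture that a camera, given by its name, has taken for a name from the list of things; names that differ only in an ending like _2 or _b are one class to them, and where a whole thing is asked for, a point or a joint stands for the part that bears it (a point fixed in the world has none). Each returns a list of dicts, best first, with "score" (0 to 1); they miss things now and then, are a little off and sometimes report something else, mostly with a low value. They report only what shows in the picture. A call takes as long as a camera call. They do not tell look-alikes from the thing itself.
- env.masks_of(camera, thing): "pixels" (384x512 bool, what is visible of it) and "bbox" ([left, top, right, bottom] in pixels, round what is visible of it).
The state is a dict: "clock": time; "joint_positions": joint angles; "qd": joint speeds; "joint_torque": joint torques, N m; "ee_pos": TCP position; "ee_rot": TCP orientation; "wrist_force": force on the tool from outside, world axes, zero at the start; "torque": the same for the moment, N m; "finger_gap": opening from 0.0 (shut) to 1.0 (fully open).
Only numpy, scipy, OpenCV 4.12 (cv2) and the standard library are available. Lean on these libraries where they do the work, as an engineer would, in place of code of your own. Each camera call takes 0.05 s, during which the arm holds its last target.

### The job

The life test is over: switch the rig off at its main switch, then draw every brush head straight out of its drive sleeve and lay it flat on the floor of the sample tray, none on top of another. When all of them are in the tray, take the stylus and push the recessed zero button of the cycle counter fully in with its tip for a moment, then lay the stylus back flat on the rubber mat; leave the mug beside the tray where it stands.

Things in the scene. Friction and masses are not known exactly. Their poses are not given: they have to be found in the camera images.
- rig: Life-test rig, fixed: grey motor housing 150 x 360 x 115 mm (x, y, z) with four steel drive sleeves in its front and the main switch on top. Origin: centre of its underside. Its x axis points from the front plate (facing the robot, at x = -75 mm) to the back.
- main_switch (a joint): Main switch of the rig: toggle lever, 60 mm from pivot to the centre of its 26 mm ball end, on a dark block. Angle in rad: 0 to 0.1 (as found) = on, leaning to the rig's front; 1.0 = off, leaning equally to the back. Pivot at rig x = -35, y = -90, z = 137 mm; 1 to 2 N at the ball throws it towards the rig's +x; it stays where left.
- main_switch_tip (a point): Centre of the ball end of the main switch lever (moves with it; about 190 mm above the table).
- tray: Sample tray, fixed: open grey plastic tray with white floor, 250 x 290 mm outside (x, y), walls 4 mm thick and 32 mm high, floor 4 mm thick. Origin: centre of its underside on the table.
- counter: Cycle counter, fixed: white instrument 100 x 130 x 80 mm (x, y, z), a 22 mm high grey display hood on its rear half. Origin: centre of its underside; x points from its front (facing the robot, at x = -50 mm) to its back. Mid-front, open to the top, is a slot 16 mm wide, floor 50 mm above the table; 12 mm back in it sits the zero button, too deep and narrow for fingers.
- zero_button (a joint): The counter's zero button: round brass spring button 14 mm across. Value: travel in m, 0 = out, 0.006 = fully in, pushed level along the counter's +x. Springs back. About 1.2 N starts it, 4 N bottoms it.
- button_face (a point): Centre of the front face of the zero button, 62 mm above the table, 12 mm behind the counter's front face when out (moves with the button).
- mat: Black rubber tool mat, fixed: 210 x 100 x 3 mm (x, y, z). Origin: centre of its underside. The stylus starts lying on it.
- stylus: Reset stylus, 50 g: square aluminium handle 100 x 16 x 16 mm, then a steel rod 6 mm thick, 45 mm long. Origin: centre of the handle, half-way up (about its centre of mass). Its x axis runs along it towards the rod's tip.
- stylus_tip (a point): End of the stylus's steel rod, 95 mm from the handle's centre along the stylus's x.
- mug: Bystander: white mug, 80 mm across, 90 mm high. Origin: centre of its underside.
- brush1: Brush head 1 (absent in some runs), 130 to 210 g: black eight-sided bristle barrel 36 mm across flats, 90 mm long; tapered grey tip at one end, collar and round bare-metal shaft (20 mm diameter) at the other. Origin: centre of the barrel, on its axis (about the centre of mass). x runs along it to the shaft's end at +112 mm; tip's end at -70 mm. Starts with 50 to 58 mm of shaft in sleeve 1.
- sleeve1 (a point): Centre of the mouth of drive sleeve 1: steel tube, 36 mm outside, 25 mm proud of the rig's front plate, 75 mm above the table, next sleeve 85 mm away. Its axis is level, along the rig's x. Bore 21.5 mm wide, 60 mm deep from the mouth: a shaft has 0.75 mm play all round, droops a degree or two and comes out straight along the rig's -x only; askew it binds.
- brush2: Brush head 2 (absent in some runs), 130 to 210 g: black eight-sided bristle barrel 36 mm across flats, 90 mm long; tapered grey tip at one end, collar and round bare-metal shaft (20 mm diameter) at the other. Origin: centre of the barrel, on its axis (about the centre of mass). x runs along it to the shaft's end at +112 mm; tip's end at -70 mm. Starts with 50 to 58 mm of shaft in sleeve 2.
- sleeve2 (a point): Centre of the mouth of drive sleeve 2: steel tube, 36 mm outside, 25 mm proud of the rig's front plate, 75 mm above the table, next sleeve 85 mm away. Its axis is level, along the rig's x. Bore 21.5 mm wide, 60 mm deep from the mouth: a shaft has 0.75 mm play all round, droops a degree or two and comes out straight along the rig's -x only; askew it binds.
- brush3: Brush head 3 (absent in some runs), 130 to 210 g: black eight-sided bristle barrel 36 mm across flats, 90 mm long; tapered grey tip at one end, collar and round bare-metal shaft (20 mm diameter) at the other. Origin: centre of the barrel, on its axis (about the centre of mass). x runs along it to the shaft's end at +112 mm; tip's end at -70 mm. Starts with 50 to 58 mm of shaft in sleeve 3.
- sleeve3 (a point): Centre of the mouth of drive sleeve 3: steel tube, 36 mm outside, 25 mm proud of the rig's front plate, 75 mm above the table, next sleeve 85 mm away. Its axis is level, along the rig's x. Bore 21.5 mm wide, 60 mm deep from the mouth: a shaft has 0.75 mm play all round, droops a degree or two and comes out straight along the rig's -x only; askew it binds.
- brush4: Brush head 4 (absent in some runs), 130 to 210 g: black eight-sided bristle barrel 36 mm across flats, 90 mm long; tapered grey tip at one end, collar and round bare-metal shaft (20 mm diameter) at the other. Origin: centre of the barrel, on its axis (about the centre of mass). x runs along it to the shaft's end at +112 mm; tip's end at -70 mm. Starts with 50 to 58 mm of shaft in sleeve 4.
- sleeve4 (a point): Centre of the mouth of drive sleeve 4: steel tube, 36 mm outside, 25 mm proud of the rig's front plate, 75 mm above the table, next sleeve 85 mm away. Its axis is level, along the rig's x. Bore 21.5 mm wide, 60 mm deep from the mouth: a shaft has 0.75 mm play all round, droops a degree or two and comes out straight along the rig's -x only; askew it binds.
Mind the look-alikes: they are no part of the job. Leave any yellow look-alike of the brush3 alone. Leave any turquoise look-alike of the brush1 alone.

How it is judged (in metres and radians):
On the way, in this order (a step that is already met when the one before it is completed fails the run):
1. the rig's main switch is thrown to off (value of joint main_switch above 0.85 rad), for 0.2 s.
2. every brush head lies flat in the sample tray (x of brush1 in the frame of tray between -0.105 and 0.105 m and y of brush1 in the frame of tray between -0.127 and 0.127 m and z of brush1 in the frame of tray between 0.01 and 0.027 m and angle between brush1's own x axis and vertical between 1.47 and 1.67 rad and x of brush2 in the frame of tray between -0.105 and 0.105 m and y of brush2 in the frame of tray between -0.127 and 0.127 m and z of brush2 in the frame of tray between 0.01 and 0.027 m and angle between brush2's own x axis and vertical between 1.47 and 1.67 rad and x of brush3 in the frame of tray between -0.105 and 0.105 m and y of brush3 in the frame of tray between -0.127 and 0.127 m and z of brush3 in the frame of tray between 0.01 and 0.027 m and angle between brush3's own x axis and vertical between 1.47 and 1.67 rad and x of brush4 in the frame of tray between -0.105 and 0.105 m and y of brush4 in the frame of tray between -0.127 and 0.127 m and z of brush4 in the frame of tray between 0.01 and 0.027 m and angle between brush4's own x axis and vertical between 1.47 and 1.67 rad), for 0.3 s.
3. the zero button is pressed at least 4.5 mm in with the stylus for 0.2 s (value of joint zero_button above 0.0045 m and contact force between stylus and counter above 0.5 N), for 0.2 s.
At the end, for the whole second after the job is handed in: switch off (over 0.85 rad); each brush head flat (0.1 rad) on the tray floor, barrel centre within 105 mm (x), 127 mm (y) of its middle, below 27 mm; stylus flat (0.2 rad) on the mat, handle centre within 85 mm along, 45 mm across of its middle; button out; all at rest (all of step 2 and value of joint main_switch above 0.85 rad and x of stylus in the frame of mat between -0.085 and 0.085 m and y of stylus in the frame of mat between -0.045 and 0.045 m and z of stylus in the frame of mat between 0.005 and 0.018 m and angle between stylus's own x axis and vertical between 1.37 and 1.77 rad and value of joint zero_button below 0.002 m and linear speed of each of stylus, brush1, brush2, brush3, brush4 below 0.03 m/s); the robot touches nothing.
It fails at once if a brush head is drawn out of its sleeve by more than 25 mm while the rig is still switched on (switch below 0.7 rad) (value of joint main_switch below 0.7 rad and distance of any of brush1, brush2, brush3, brush4 from where it was at the start of the episode above 0.025 m).
It fails at once if the mug is shoved more than 50 mm or knocked over (distance of mug from where it was at the start of the episode above 0.05 m or angle between mug's own z axis and vertical above 0.5 rad).
Of brush1, brush2, brush3, brush4 only 3 to 4 are there at a start; the rules pass over those that are not, and their reading is None.
At some moment in a run one of stylus may be knocked a few centimetres aside while the robot is not near it.
Once in a run the grip may slacken for a moment while it holds something.
It also fails if it takes over 208 s, if anything falls off the work surface, if the arm or the gripper's body presses on something with over 40 N, if the wrist force passes 120 N, or if a joint passes its speed limit or range.

## Working session

There is one attempt and no reset: what is moved stays moved. The work goes in short steps, Python scripts to look and compute and a shell command to move; the robot and the scene stay as the last step left them, time stands still between calls to the robot, and variables do not carry over. Pictures are saved under pics/ and viewed, and the job is handed in when it is done.

```bash
ls; mkdir -p pics; python3 - <<'E'
from plant import env
import cv2
print(env.state())
for n in("side","top"):
    cv2.imwrite(f"pics/{n}0.png",env.camera(n)); print(env.camera_model(n))
E
```

```text
pics
{'clock': 0.0, 'joint_positions': array([-75.89889502,  17.86027903,   0.80145329,  86.69108034,
        -0.25040636,  75.58419496,  -1.55779145]), 'qd': array([-0.02851654,  0.02510142, -0.01388162,  0.11344683,  0.06109371,
       -0.0443127 , -0.00234862]), 'joint_torque': array([ 3.37770916e-05, -3.79909801e+01,  1.46028567e-01, -2.30586344e+01,
        1.21631770e-02,  1.35492260e-02, -1.17401960e-06]), 'ee_pos': array([155.89755037, 526.6293906 , 205.12883653]), 'ee_rot': array([-1.79866361e+02,  7.05561180e-03,  1.63515367e+02]), 'wrist_force': array([ 0.25374606, -0.32047377, -0.34889979]), 'torque': array([-0.02891173, -0.00419436, -0.01208435]), 'finger_gap': 0.9999712921535414}
{'vertical_fov': 56.40229190092139, 'cx': 253.29486903946892, 'cy': 189.66157609280967, 'rvec': array([ 2.29188035, -0.79561106,  0.30404412]), 'tvec': array([-317.2477342 ,  321.44062847,  907.75151349])}
{'vertical_fov': 43.88000263683858, 'cx': 256.7684121750205, 'cy': 188.71283753068712, 'rvec': array([ 2.11569822, -2.13970855,  0.1978542 ]), 'tvec': array([  56.93679982,  458.06613233, 1429.40298163])}
```

View pics/side0.png

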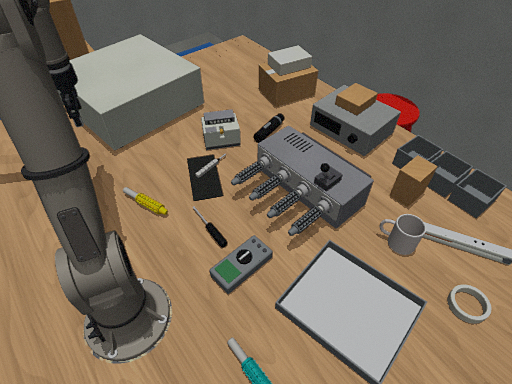

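View pics/top0.png

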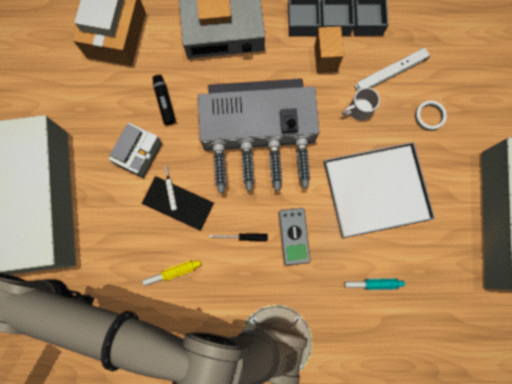

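The top view shows 4 brushes at (221,170), (249,170), (276,170) and (304,165). It also shows the switch at (290,118), the tray at (378,190), the stylus at (170,190) and the counter at (135,148). I'll enlarge it next.

```bash
cat > h.py <<'E'
import numpy as np, cv2
from plant import env
def K(n):
    m=env.camera_model(n); f=192/np.tan(np.radians(m['vertical_fov']/2))
    return np.array([[f,0,m['cx']],[0,f,m['cy']],[0,0,1]]), cv2.Rodrigues(m['rvec'])[0], np.array(m['tvec'])
def proj(n,P):
    k,R,t=K(n); q=(np.atleast_2d(P)@R.T+t)@k.T; return q[:,:2]/q[:,2:]
def bp(n,uv,z):
    k,R,t=K(n); uv=np.atleast_2d(uv).astype(float)
    d=np.c_[uv,np.ones(len(uv))]@np.linalg.inv(k).T@R; c=-R.T@t
    s=(z-c[2])/d[:,2]; return c+d*s[:,None]
def tri(uvs,uvt):
    A=[];b=[]
    for n,uv in(("side",uvs),("top",uvt)):
        k,R,t=K(n); d=R.T@np.linalg.inv(k)@np.array([uv[0],uv[1],1.]); d/=np.linalg.norm(d); c=-R.T@t
        M=np.eye(3)-np.outer(d,d); A.append(M); b.append(M@c)
    return np.linalg.lstsq(np.vstack(A),np.hstack(b),rcond=None)[0]
def crop(n,x0,y0,x1,y1,s,name,img=None):
    im=env.camera(n) if img is None else img
    c=cv2.resize(im[y0:y1,x0:x1],None,fx=s,fy=s,interpolation=cv2.INTER_CUBIC)
    for i in range(x0,x1):
        if i%10==0:
            cv2.line(c,((i-x0)*s,0),((i-x0)*s,5 if i%50 else 14),(0,0,255),1)
            if i%20==0: cv2.putText(c,str(i),((i-x0)*s,24),0,.35,(0,0,255),1)
    for i in range(y0,y1):
        if i%10==0:
            cv2.line(c,(0,(i-y0)*s),(5,(i-y0)*s),(0,0,255),1)
            if i%20==0: cv2.putText(c,str(i),(8,(i-y0)*s+4),0,.35,(0,0,255),1)
    cv2.imwrite('pics/'+name+'.png',c)
E
python3 - <<'E'
from h import *
t=cv2.imread('pics/top0.png'); s=cv2.imread('pics/side0.png')
crop('top',190,70,330,210,5,'t_rig',t)
crop('top',100,110,230,240,5,'t_mat',t)
crop('side',220,110,380,240,5,'s_rig',s)
for th in['rig','tray','mat','counter','mug','stylus','brush1','main_switch','zero_button']:
    for c in('top','side'):
        r=env.masks_of(c,th)
        print(th,c,[(round(float(x['score']),2),[int(v) for v in x['bbox']],np.round(np.array(np.nonzero(x['pixels'])[::-1]).mean(1),1).tolist()) for x in r[:6]])
E
```

```text
rig top [(0.74, [197, 78, 318, 151], [256.9, 114.6]), (0.28, [168, 176, 179, 208], [170.4, 193.2])]
rig side [(0.95, [257, 125, 376, 227], [315.3, 173.9])]
tray top [(0.66, [320, 141, 436, 237], [377.7, 189.3])]
tray side [(0.77, [271, 243, 430, 384], [352.1, 310.4]), (0.58, [257, 125, 372, 229], [315.5, 174.0]), (0.32, [194, 153, 227, 176], [208.4, 166.7])]
mat top [(0.89, [137, 176, 217, 234], [177.8, 203.4]), (0.35, [109, 123, 162, 176], [134.8, 149.6])]
mat side [(0.61, [187, 151, 223, 202], [204.1, 178.2])]
counter top [(0.97, [108, 126, 162, 176], [134.6, 149.6])]
counter side [(0.92, [205, 108, 239, 147], [220.9, 129.1])]
mug top [(0.83, [338, 87, 378, 122], [362.8, 103.6])]
mug side [(0.75, [376, 214, 423, 258], [404.4, 232.9]), (0.37, [259, 125, 372, 229], [315.2, 174.0])]
stylus top [(0.5, [167, 175, 176, 208], [170.2, 192.0])]
stylus side [(0.45, [194, 155, 218, 174], [208.2, 166.5])]
brush1 top [(0.8, [239, 151, 252, 189], [247.3, 167.8]), (0.77, [345, 279, 404, 291], [377.2, 283.5]), (0.66, [140, 258, 199, 284], [173.2, 271.4]), (0.63, [268, 150, 282, 192], [275.1, 167.7]), (0.61, [299, 141, 309, 191], [303.0, 165.5]), (0.61, [210, 150, 228, 190], [219.2, 170.2])]
brush1 side [(0.98, [124, 187, 169, 213], [146.4, 201.0]), (0.93, [230, 162, 265, 181], [248.4, 172.3]), (0.76, [268, 187, 301, 214], [285.4, 202.5]), (0.72, [287, 203, 322, 238], [305.8, 220.0]), (0.7, [251, 176, 282, 200], [265.9, 186.5]), (0.61, [226, 339, 271, 381], [249.0, 365.0])]
main_switch top [(0.6, [289, 119, 295, 127], [290.8, 122.6]), (0.27, [194, 75, 318, 154], [257.2, 114.4])]
main_switch side []
zero_button top []
zero_button side []
```

View pics/t_rig.png

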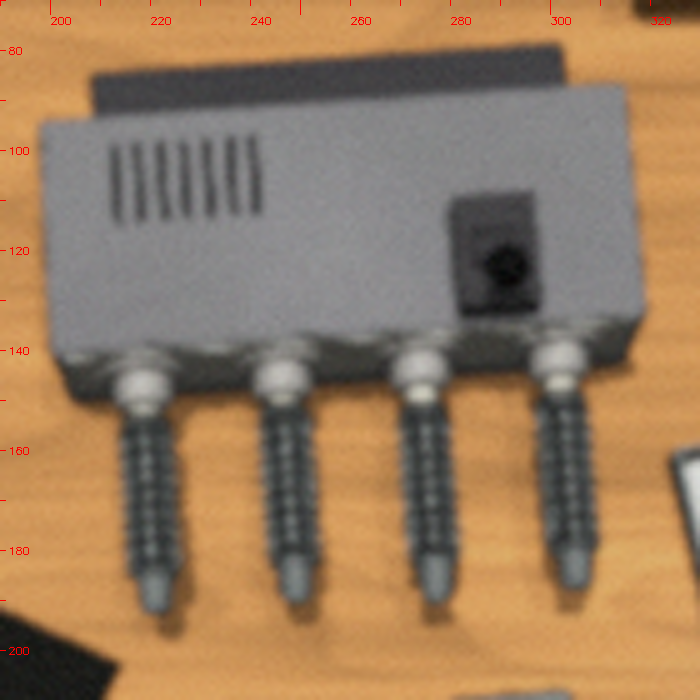

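View pics/t_mat.png

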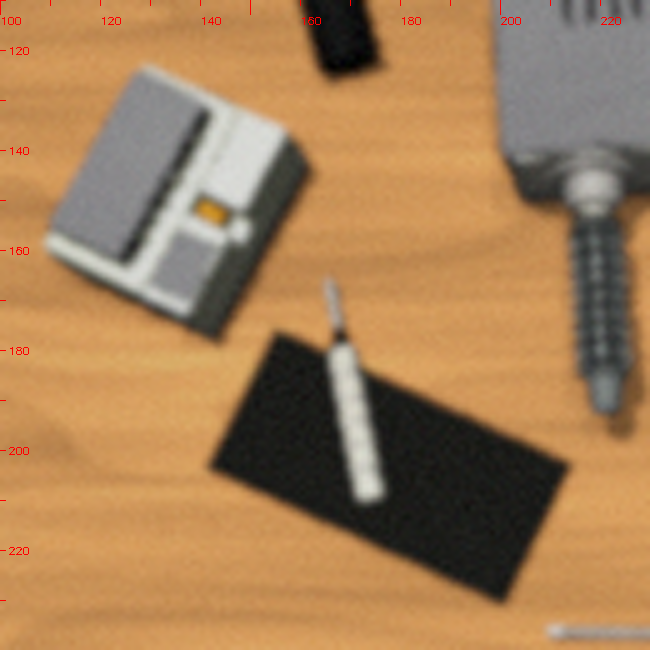

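View pics/s_rig.png

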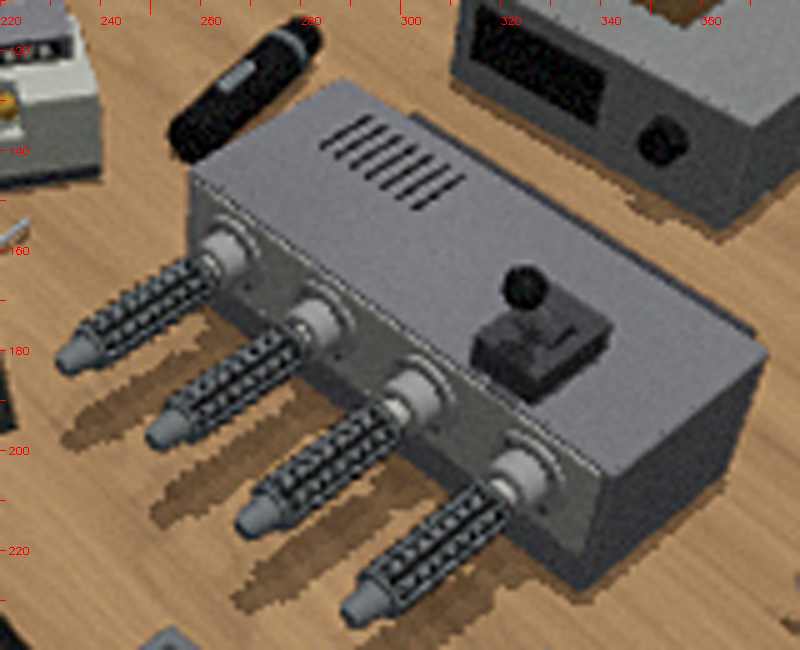

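```bash
python3 - <<'E'
from h import *
t=cv2.imread('pics/top0.png'); s=cv2.imread('pics/side0.png')
crop('top',315,80,445,245,4,'t_tray',t)
crop('side',180,100,270,210,6,'s_mat',s)
crop('side',270,210,430,375,4,'s_tray',s)
E
```

```text
(no output)
```

View pics/t_tray.png

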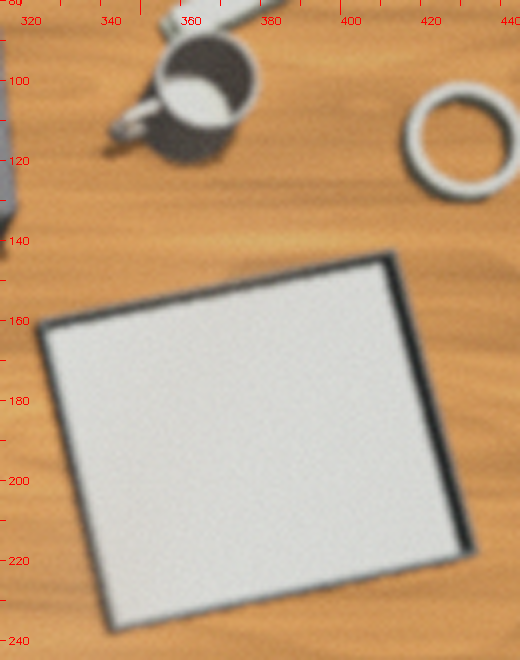

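View pics/s_mat.png

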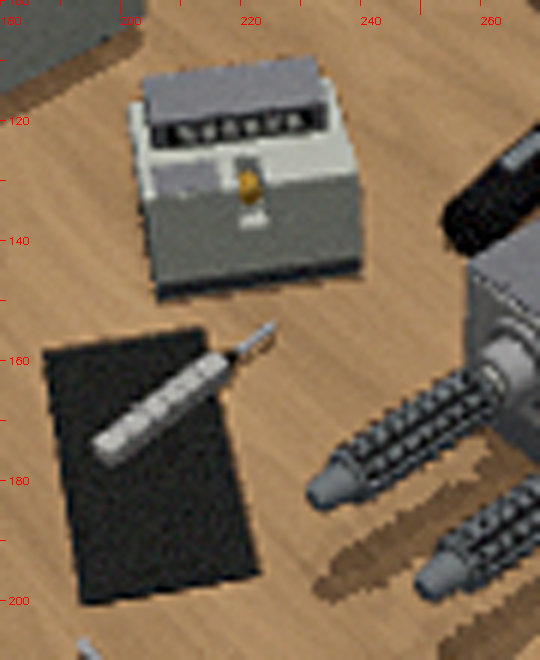

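View pics/s_tray.png

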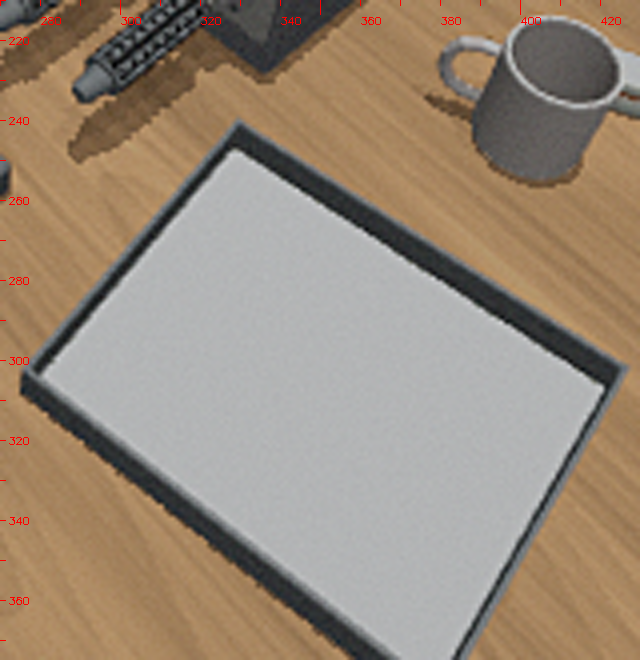

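```bash
cat > fit.py <<'E'
from h import *
from scipy.optimize import least_squares
def fit(obs,x0):
    def res(p):
        c,s=np.cos(p[2]),np.sin(p[2]); r=[]
        for n,P,uv in obs:
            w=np.array([p[0]*1000+c*P[0]-s*P[1],p[1]*1000+s*P[0]+c*P[1],P[2]]); r.append(proj(n,w)[0]-uv)
        return np.ravel(r)
    f=least_squares(res,x0,loss='soft_l1')
    return f.x*[1000,1000,180/np.pi],np.round(res(f.x).reshape(-1,2),1).tolist()
rig=[('top',(-75,180,115),(201,140)),('top',(75,180,115),(198,94)),('top',(75,-180,115),(313,87)),('top',(-75,-180,115),(316.5,132.5)),
('side',(-75,180,115),(258,144)),('side',(75,180,115),(288,126)),('side',(75,-180,115),(373,180)),('side',(-75,-180,115),(341,205)),('side',(-75,-180,0),(336,229))]
tray=[('top',(125,145,32),(325,161)),('top',(125,-145,32),(413,143)),('top',(-125,-145,32),(433,218)),('top',(-125,145,32),(342.5,237.5)),
('side',(125,145,32),(329,241)),('side',(125,-145,32),(426.5,302)),('side',(-125,145,32),(276,303))]
mat=[('top',(105,50,3),(141.5,203)),('top',(105,-50,3),(155,176.5)),('top',(-105,-50,3),(213,203)),('top',(-105,50,3),(200.5,230.5)),
('side',(105,50,3),(187,158)),('side',(105,-50,3),(213,154.5)),('side',(-105,-50,3),(223,195.5)),('side',(-105,50,3),(193.5,200.5))]
cnt=[('top',(-50,65,0),(143.5,178)),('top',(-50,-65,0),(162,144.5)),('side',(-50,65,0),(206,149.5)),('side',(-50,-65,0),(239.5,146)),
('top',(-50,65,80),(137.5,173.5)),('top',(-50,-65,80),(157.5,136)),('side',(-50,-65,80),(240,127.5)),('side',(-50,65,80),(205,132.5))]
for n,o,x0 in(('rig',rig,(.7,.1,0)),('tray',tray,(.55,-.35,0)),('mat',mat,(.45,.35,1)),('counter',cnt,(.6,.5,0))):
    print(n,*fit(o,x0))
st=tri((205.5,165),(170,192)); print(st)
for c,uvs in(('top',[(169,182),(173,207),(165.5,166)]),('side',[(215,160),(197,175),(225,154.5)])): print(c,bp(c,uvs,11))
print('switch tip',tri((323,168.5),(289.5,123)), bp('top',(289.5,123),190),bp('side',(323,168.5),190))
print('btn',tri((221.5,131),(141.5,152)))
E
python3 fit.py
```

```text
rig [676.2432052   45.83140876   3.25147175] [[-1.5, 1.2], [-0.8, -0.3], [2.1, -0.8], [3.1, 0.9], [-1.7, -1.4], [0.3, -2.0], [1.0, -0.5], [0.9, 0.1], [-0.9, 0.4]]
tray [ 454.88511359 -329.35639345   11.13788205] [[-0.3, -0.9], [0.9, -1.1], [2.2, 0.8], [1.1, 0.6], [-0.6, -1.7], [0.3, -0.2], [-1.8, -0.7]]
mat [422.52067586 300.7838103   64.74701007] [[-0.6, 0.6], [0.2, -1.1], [1.8, -0.5], [0.4, 0.9], [-0.8, -0.3], [0.5, -1.0], [0.2, -0.3], [-0.7, -0.1]]
counter [583.87197553 427.94661877  63.45503482] [[-0.1, 0.5], [0.6, -1.4], [-0.2, 0.3], [0.7, -1.0], [-0.2, -0.3], [0.1, -0.1], [-0.5, 0.6], [-1.4, 0.3]]
[451.63032867 324.63836267  19.4410254 ]
top [[488.94799222 328.57762378  11.        ]
 [409.05846412 314.33416077  11.        ]
 [540.92388676 340.82439054  11.        ]]
side [[492.78539639 334.3091295   11.        ]
 [401.89260439 310.16976287  11.        ]
 [537.69209145 335.98906719  11.        ]]
switch tip [622.85345815 -42.89245184 178.86705068] [[620.29508488 -42.7725731  190.        ]] [[612.09412327 -49.46652951 190.        ]]
btn [575.84133793 407.78159972  55.12596817]
```

```bash
cat > fit2.py <<'E'
import io,contextlib
with contextlib.redirect_stdout(io.StringIO()):
    from fit import *
objs=[rig,tray,mat,cnt]
def pr(n,w,k):
    kk,R,t=K(n); q=R@w+t; x=q[:2]/q[2]; r2=x@x
    return kk[:2,:2]@(x*(1+k*r2))+kk[:2,2]
def res(p,sep=False):
    out=[]
    for i,o in enumerate(objs):
        a=p[3*i:3*i+3]; c,s=np.cos(a[2]),np.sin(a[2])
        for n,P,uv in o:
            w=np.array([a[0]*1000+c*P[0]-s*P[1],a[1]*1000+s*P[0]+c*P[1],P[2]])
            out.append(pr(n,w,p[12] if n=='top' else p[13])-uv)
    return np.ravel(out)
x0=[.676,.046,.057,.455,-.329,.194,.422,.3,1.13,.584,.428,1.107,0,0]
f=least_squares(res,x0,loss='soft_l1')
for i in range(4): print(f.x[3*i:3*i+3]*[1000,1000,57.2958])
print('k',f.x[12:],f.cost, np.sum(res(f.x)**2), np.sum(res(np.array(x0))**2))
print(np.round(res(f.x).reshape(-1,2),1).tolist())
E
python3 fit2.py
```

```text
Traceback (most recent call last):
  File "fit2.py", line 3, in <module>
    from fit import *
  File "fit.py", line 20, in <module>
    print(n,*fit(o,x0))
             ~~~^^^^^^
  File "fit.py", line 9, in fit
    f=least_squares(res,x0,loss='soft_l1')
  File "fit.py", line 7, in res
    w=np.array([p[0]*1000+c*P[0]-s*P[1],p[1]*1000+s*P[0]+c*P[1],P[2]]); r.append(proj(n,w)[0]-uv)
                                                                                 ~~~~^^^^^
  File "h.py", line 7, in proj
    k,R,t=K(n); q=(np.atleast_2d(P)@R.T+t)@k.T; return q[:,:2]/q[:,2:]
          ~^^^
  File "h.py", line 4, in K
    m=env.camera_model(n); f=192/np.tan(np.radians(m['vertical_fov']/2))
ValueError: time passes only in moves, steps and waits
```

```bash
python3 - <<'E'
s=open('h.py').read()
s=s.replace("def K(n):\n    m=env","_c={}\ndef K(n):\n    if n not in _c: _c[n]=_K(n)\n    return _c[n]\ndef _K(n):\n    m=env")
open('h.py','w').write(s)
f=open('fit.py').read(); i=f.index("for n,o,x0 in"); open('fit.py','w').write(f[:i]+"if __name__=='__main__':\n"+''.join('    '+l+'\n' for l in f[i:].splitlines()))
g=open('fit2.py').read().split('\n'); open('fit2.py','w').write('from fit import *\n'+'\n'.join(g[3:]))
E
python3 fit2.py; python3 -c "
from h import *
for n in('top','side'):
  k,R,t=K(n);print(n,-R.T@t,R[2])"
```

```text
[677.52707085  45.83502844   3.2398156 ]
[ 454.74818135 -333.51499566   11.05318609]
[422.45755417 301.99913998  64.89553133]
[584.64270914 430.11812254  63.33066307]
k [-0.13985526 -0.03452835] 17.182298562766725 47.50250125067424 66.14838271830219
[[-1.3, 1.0], [-0.3, 0.0], [1.6, -0.3], [2.9, 0.7], [-1.4, -1.5], [0.5, -2.0], [0.8, -0.6], [1.0, -0.1], [-0.8, 0.1], [0.9, -0.8], [-0.4, -0.2], [-0.1, 0.3], [1.8, 0.3], [0.4, -0.9], [-0.3, -0.1], [-0.9, 0.1], [-0.0, 0.6], [0.4, -1.0], [1.4, -0.5], [0.3, 0.7], [-0.9, -0.4], [0.3, -1.2], [0.0, -0.6], [-0.8, -0.3], [0.1, 0.4], [0.6, -1.3], [-0.3, -0.1], [0.5, -1.3], [0.1, -0.4], [0.2, 0.1], [-0.7, 0.3], [-1.5, -0.0]]
top [ 192.58420015   58.4707796  1488.54014337] [ 0.18088032 -0.00455883 -0.98349455]
side [  20.3403497  -490.90014272  886.89702491] [ 0.41474533  0.52989892 -0.73972525]
```

```bash
cat > ov.py <<'E'
from h import *
def T(p,P):
    P=np.atleast_2d(P).astype(float); a=np.radians(p[2]); c,s=np.cos(a),np.sin(a)
    return np.c_[p[0]+c*P[:,0]-s*P[:,1],p[1]+s*P[:,0]+c*P[:,1],P[:,2]]
RIG=(677,46,3.25)
def over(n,img,box,s,name,pose=RIG):
    x0,y0,x1,y1=box; c=cv2.resize(img[y0:y1,x0:x1],None,fx=s,fy=s,interpolation=cv2.INTER_CUBIC)
    def poly(P,col):
        q=((proj(n,P)-[x0,y0]+.5)*s).round().astype(int); cv2.polylines(c,[q.reshape(-1,1,2)],False,col,1)
    for z in(0,115): poly(T(pose,[(-75,-180,z),(75,-180,z),(75,180,z),(-75,180,z),(-75,-180,z)]),(0,255,0))
    th=np.linspace(0,2*np.pi,25)
    for y in(-127.5,-42.5,42.5,127.5):
        for x,r in((-75,18),(-100,18),(-152,20),(-242,20)):
            poly(T(pose,np.c_[np.full(25,x),y+r*np.cos(th),75+r*np.sin(th)]),(0,0,255) if x>-110 else (255,0,255))
        poly(T(pose,[(-100,y,75),(-262,y,75)]),(255,255,0))
    cv2.imwrite('pics/'+name+'.png',c)
if __name__=='__main__':
    over('top',cv2.imread('pics/top0.png'),(190,70,330,210),5,'ov_t')
    over('side',cv2.imread('pics/side0.png'),(220,110,380,240),5,'ov_s')
E
python3 ov.py
```

```text
(no output)
```

View pics/ov_t.png

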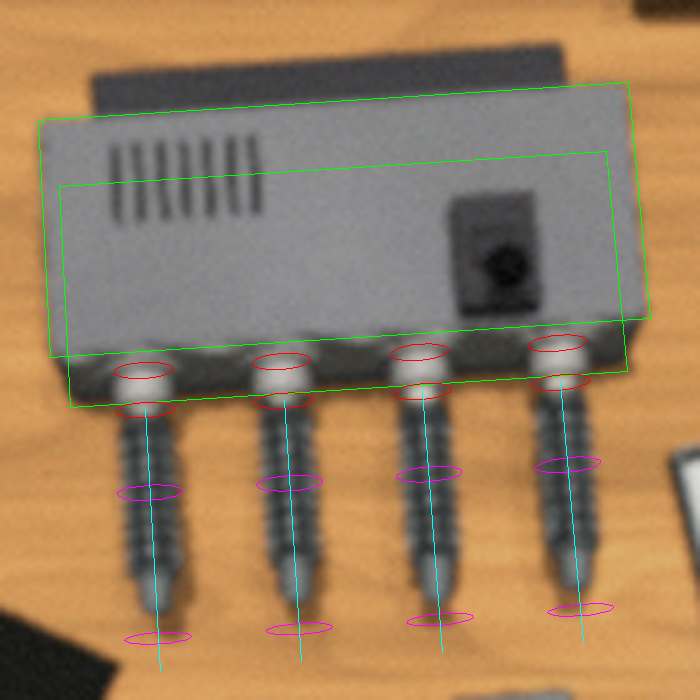

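View pics/ov_s.png

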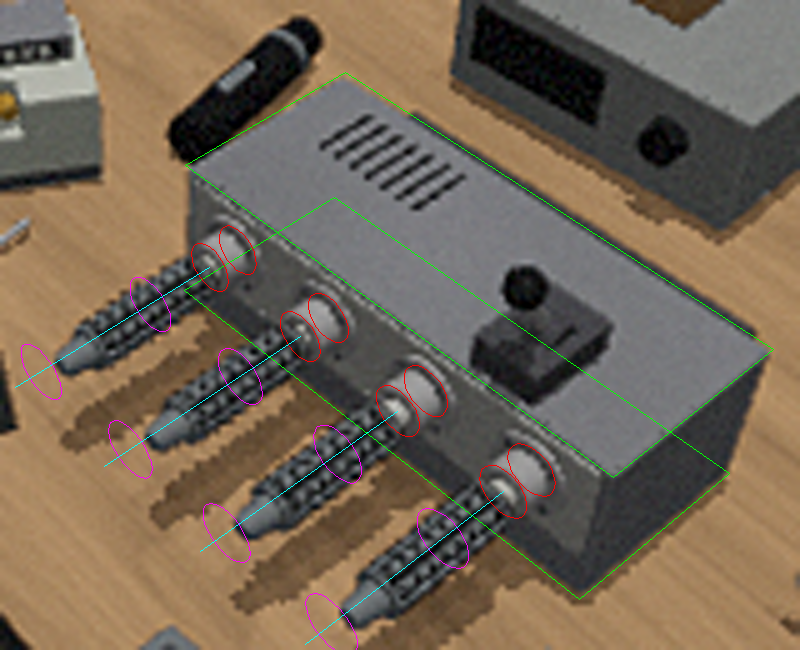

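```bash
cat > go.py <<'E'
# usage: go.py x y z [yaw [pitch roll]]: prints the shift/turn needed in tool axes/units
import sys; from h import *; from scipy.spatial.transform import Rotation as Ro
st=env.state(); p=st['ee_pos']; R=Ro.from_euler('xyz',st['ee_rot'],degrees=True)
a=[float(v) for v in sys.argv[1:]]
d=R.inv().apply(np.array(a[:3])-p)/120
print('t',round(float(st['clock']),2),'pos',p.round(1),'rot',st['ee_rot'].round(2),'F',st['wrist_force'].round(1),'gap',round(float(st['finger_gap']),3))
if len(a)>3:
    T_=Ro.from_euler('xyz',[180 if len(a)<6 else a[5],0 if len(a)<5 else a[4],a[3]],degrees=True)
    print('turn/pi',(( R.inv()*T_).as_rotvec()/np.pi).round(4))
print('shift',d.round(4)); n=int(np.ceil(np.abs(d).max()))
if n>1: print(n,'calls of',(d/n).round(3))
E
python3 go.py 585 -46 240 183.25
```

```text
t 1.0 pos [156.1 527.4 206.2] rot [180.    -0.   163.51] F [-0.4 -1.  -0.1] gap 1.002
turn/pi [ 0.      0.     -0.1096]
shift [-4.7834 -3.5675 -0.2817]
5 calls of [-0.957 -0.714 -0.056]
```

```bash
python3 -m inch '[[[-0.957,-0.714,-0.1,0,0,0],[-0.957,-0.714,-0.1,0,0,0],[-0.957,-0.714,-0.1,0,0,0],[-0.957,-0.714,-0.1,0,0,0]]]' 1 40
python3 -m inch '[[[-0.957,-0.714,-0.1,0,0,0],[-0.957,-0.714,-0.1,0,0,0],[-0.957,-0.714,-0.1,0,0,0],[-0.957,-0.714,-0.1,0,0,0]]]'
python3 -m inch '[[[-0.957,-0.714,-0.1,0,0,0],[-0.957,-0.714,-0.1,0,0,0],[-0.957,-0.714,-0.1,0,0,0],[-0.957,-0.714,-0.1,0,0,0]]]'
python3 go.py 585 -46 240 183.25
```

```text
clock: 1.33
ee_pos: [246.6, 407.8, 218.9]
ee_rot: [-179.9, 0.2, 163.1]
wrist_force: [0.9, -0.5, 0.7]
finger_gap: 0.453
clock: 1.67
ee_pos: [331.9, 292.4, 231.1]
ee_rot: [-180.0, 0.2, 163.0]
wrist_force: [0.1, -0.2, -0.5]
finger_gap: 0.003
clock: 2.0
ee_pos: [417.1, 177.0, 243.2]
ee_rot: [-180.0, 0.2, 163.0]
wrist_force: [-0.5, -1.2, 0.5]
finger_gap: 0.007
t 2.0 pos [417.1 177.  243.2] rot [-179.95    0.24  163.03] F [-0.5 -1.2  0.5] gap 0.007
turn/pi [-0.0005  0.0012 -0.1123]
shift [-1.8805 -1.3692  0.0358]
2 calls of [-0.94  -0.685  0.018]
```

```bash
python3 -m inch '[[[-0.94,-0.685,0,0,0,0],[-0.94,-0.685,0,0,0,0],[-0.94,-0.685,0,0,0,0],[-0.94,-0.685,0,0,0,0]]]'
python3 -m inch '[[[-0.88,-0.63,0,0,0,-0.112],[-0.88,-0.63,0,0,0,-0.112],[-0.88,-0.63,0,0,0,-0.112],[-0.88,-0.63,0,0,0,-0.112],[-0.88,-0.63,0,0,0,-0.112],[-0.88,-0.63,0,0,0,-0.112]]]'
python3 go.py 582 -46 172 183.25
python3 - <<'E'
from h import *
for n in('top','side'):
    im=env.camera(n); cv2.imwrite(f'pics/{n}1.png',im)
    p=env.state()['ee_pos']; print(n,proj(n,p))
crop('top',220,60,360,200,5,'c1t',cv2.imread('pics/top1.png'))
crop('side',240,90,380,200,5,'c1s',cv2.imread('pics/side1.png'))
E
```

```text
clock: 2.33
ee_pos: [501.4, 64.7, 242.7]
ee_rot: [-179.8, 0.3, 163.0]
wrist_force: [0.2, -1.4, 0.3]
finger_gap: 0.0
clock: 2.83
ee_pos: [578.2, -31.6, 241.8]
ee_rot: [-180.0, -0.0, -176.5]
wrist_force: [0.1, 0.4, -0.4]
finger_gap: -0.001
t 2.83 pos [578.2 -31.6 241.8] rot [-1.7998e+02 -5.0000e-02 -1.7652e+02] F [ 0.1  0.4 -0.4] gap -0.001
turn/pi [-0.0001 -0.0003  0.0013]
shift [-0.0244 -0.1216  0.5816]
top [[286.35517754 131.94887951]]
side [[310.97908527 155.76477944]]
```

View pics/c1t.png

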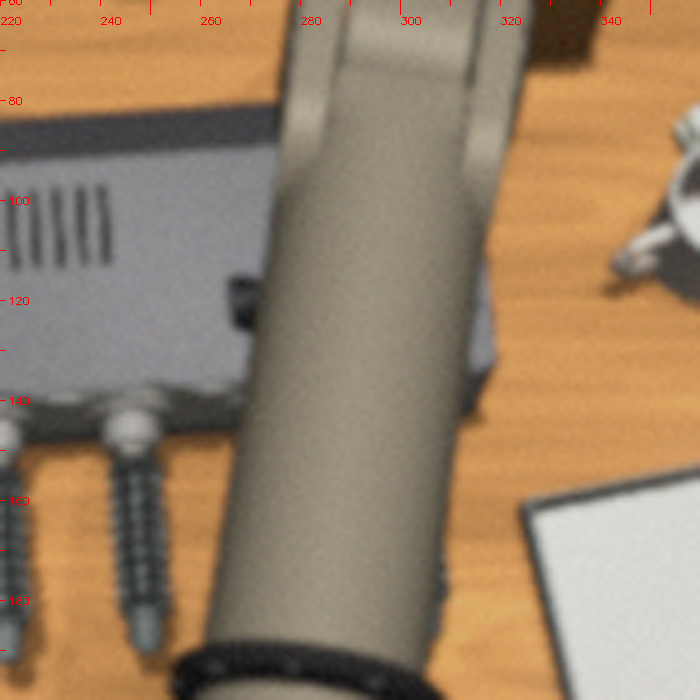

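View pics/c1s.png

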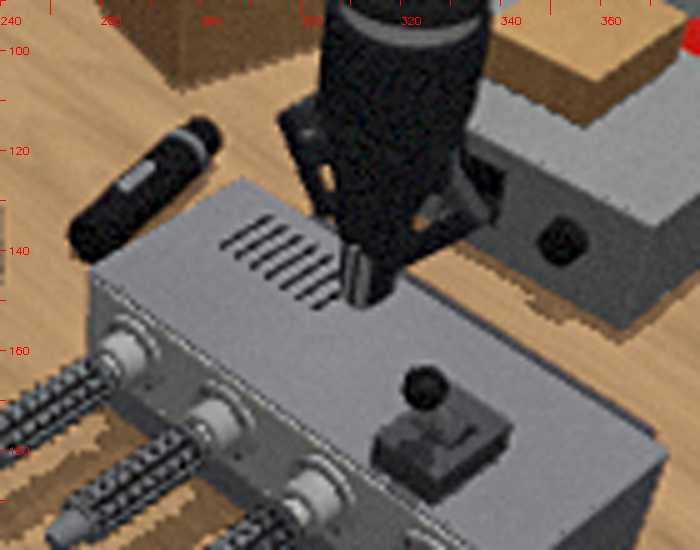

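```bash
python3 - <<'E'
from h import *
im=cv2.imread('pics/side1.png')
x0,y0,x1,y1,s=285,110,345,185,8
c=cv2.resize(im[y0:y1,x0:x1],None,fx=s,fy=s,interpolation=cv2.INTER_CUBIC); c=np.clip(c.astype(int)*2+20,0,255).astype(np.uint8)
for P,col in(((578.2,-31.6,241.8),(0,0,255)),((578.2,-31.6,260.8),(0,255,0)),((618,-47.5,190),(255,0,255)),((578.2,-31.6,296),(255,255,0))):
    u,v=proj('side',P)[0]; cv2.circle(c,(int((u-x0+.5)*s),int((v-y0+.5)*s)),4,col,-1)
cv2.imwrite('pics/c2.png',c)
E
```

```text
(no output)
```

View pics/c2.png

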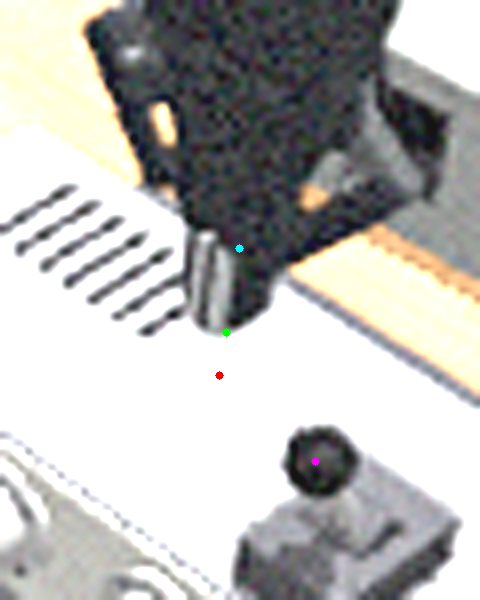

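```bash
python3 -m inch '[[[-0.02,-0.12,0.3,0,0,0],[-0.02,-0.12,0.5,0,0,0],[-0.02,-0.12,0.5,0,0,0],[-0.02,-0.12,0.5,0,0,0],[-0.02,-0.12,0.5,0,0,0],[-0.02,-0.12,0.5,0,0,0]]]'
python3 - <<'E'
from h import *
im=env.camera('side'); S=env.state()['ee_pos']; print(S)
x0,y0,x1,y1,s=285,110,345,185,8
c=cv2.resize(im[y0:y1,x0:x1],None,fx=s,fy=s,interpolation=cv2.INTER_CUBIC); c=np.clip(c.astype(int)*2+20,0,255).astype(np.uint8)
for P,col in((S,(0,0,255)),(S+[0,0,19],(0,255,0)),((618,-47.5,190),(255,0,255)),(S+[0,0,54],(255,255,0))):
    u,v=proj('side',P)[0]; cv2.circle(c,(int((u-x0+.5)*s),int((v-y0+.5)*s)),4,col,-1)
cv2.imwrite('pics/c3.png',c)
E
```

```text
clock: 3.43
ee_pos: [582.9, -43.2, 184.6]
ee_rot: [180.0, 0.2, -176.2]
wrist_force: [-0.1, -1.0, 0.0]
finger_gap: -0.004
[582.85504163 -43.54316909 184.45782403]
```

View pics/c3.png

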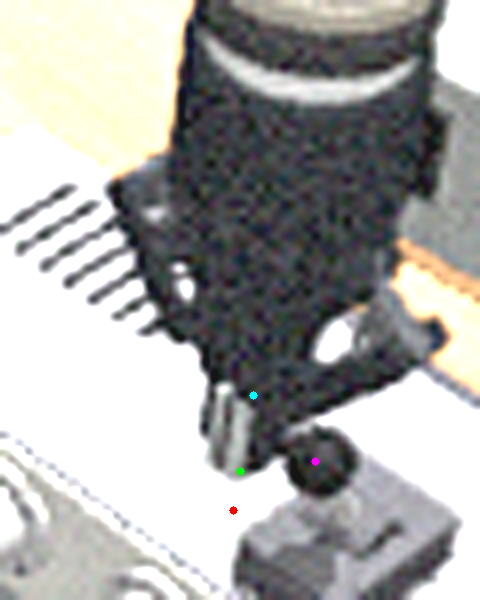

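```bash
python3 go.py 630 30 160 183.25;  python3 -m inch '[[[0,0.61,-0.2,0,0,0],[-0.39,0.61,0,0,0,0],[-0.39,0.61,0.2,0,0,0],[-0.39,0.61,0.2,0,0,0],[-0.39,0.61,0.2,0,0,0]]]'
python3 -m inch '[[[0,0,0.1,0,0,0],[0,0,0.2,0,0,0],[0,0,0.25,0,0,0],[0,0,0.25,0,0,0],[0,0,0.25,0,0,0]]]'
python3 go.py 630 30 160 183.25
```

```text
t 3.48 pos [582.9 -43.5 184.5] rot [ 180.      0.24 -176.24] F [-0.9 -0.6  0. ] gap -0.0
turn/pi [0.     0.0013 0.0029]
shift [-0.4314  0.5857  0.2056]
clock: 3.9
ee_pos: [623.1, 33.5, 157.2]
ee_rot: [-180.0, -0.1, -176.1]
wrist_force: [-0.0, -0.8, 0.6]
finger_gap: 0.002
clock: 4.32
ee_pos: [623.7, 30.8, 129.4]
ee_rot: [-180.0, 0.1, -176.4]
wrist_force: [-0.3, -0.0, 0.8]
finger_gap: 0.0
t 4.32 pos [623.7  30.8 129.4] rot [-1.7998e+02  8.0000e-02 -1.7640e+02] F [-0.3 -0.   0.8] gap 0.0
turn/pi [-0.0001  0.0004  0.002 ]
shift [-0.0521 -0.0098 -0.2547]
```

```bash

python3 -m inch '[[[0,0,0.04,0,0,0],[0,0,0.06,0,0,0],[0,0,0.06,0,0,0]]]' | tr '\n' ' '
python3 -m inch '[[[0,0,0.03,0,0,0],[0,0,0.03,0,0,0],[0,0,0.03,0,0,0]]]'| tr '\n' ' '
python3 -m inch '[[[0,0,0.03,0,0,0],[0,0,0.03,0,0,0],[0,0,0.03,0,0,0]]]'| tr '\n' ' '
python3 - <<'E'
from h import *
crop('side',240,90,360,210,5,'c4')
E
```

```text
clock: 4.57 ee_pos: [623.2, 31.7, 120.9] ee_rot: [180.0, -0.0, -176.3] wrist_force: [0.3, -0.4, -0.3] finger_gap: -0.0 clock: 4.82 ee_pos: [623.3, 31.8, 117.1] ee_rot: [180.0, -0.0, -176.3] wrist_force: [-0.3, 0.2, -0.3] finger_gap: 0.002 clock: 5.07 ee_pos: [623.3, 31.7, 113.5] ee_rot: [-180.0, -0.0, -176.3] wrist_force: [-0.2, 0.3, -0.2] finger_gap: 0.002
```

View pics/c4.png

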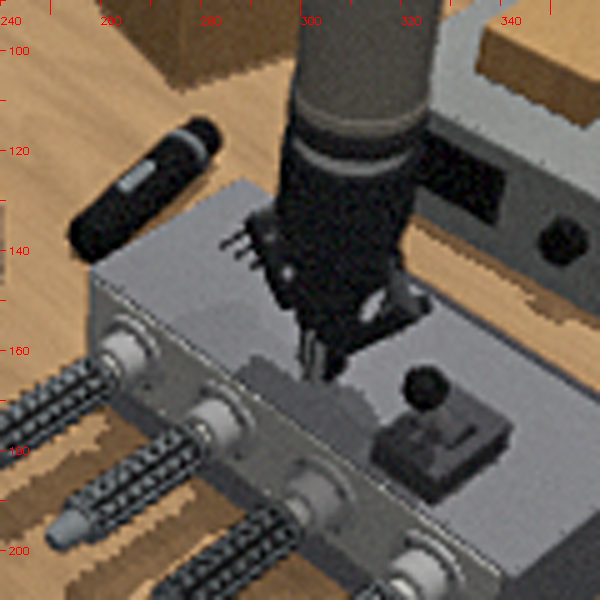

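```bash

for i in 1 2 3 4 5; do :; done
python3 -m inch '[[[0,0,0.03,0,0,0],[0,0,0.03,0,0,0],[0,0,0.03,0,0,0]]]' | tr '\n' ' '
python3 -m inch '[[[0,0,0.03,0,0,0],[0,0,0.03,0,0,0],[0,0,0.03,0,0,0]]]'| tr '\n' ' '
python3 -m inch '[[[0,0,0.03,0,0,0],[0,0,0.03,0,0,0],[0,0,0.03,0,0,0]]]'| tr '\n' ' '
```

```text
clock: 5.37 ee_pos: [623.2, 31.7, 109.8] ee_rot: [180.0, -0.0, -176.3] wrist_force: [-0.5, -0.6, -0.4] finger_gap: 0.003 clock: 5.62 ee_pos: [623.2, 31.8, 106.2] ee_rot: [180.0, -0.0, -176.3] wrist_force: [-0.1, 0.6, 0.7] finger_gap: 0.001 clock: 5.87 ee_pos: [623.2, 31.7, 102.7] ee_rot: [180.0, -0.0, -176.3] wrist_force: [-0.6, -0.5, -0.7] finger_gap: 0.003
```

```bash

python3 -m inch '[[[0,0,0.02,0,0,0],[0,0,0.02,0,0,0],[0,0,0.02,0,0,0]]]' | tr '\n' ' '
python3 -m inch '[[[0,0,0.02,0,0,0],[0,0,0.02,0,0,0],[0,0,0.02,0,0,0]]]'| tr '\n' ' '
```

```text
clock: 6.12 ee_pos: [623.4, 31.7, 100.4] ee_rot: [180.0, -0.0, -176.3] wrist_force: [0.2, 0.5, 0.1] finger_gap: -0.001 clock: 6.37 ee_pos: [623.3, 31.7, 98.0] ee_rot: [180.0, -0.0, -176.3] wrist_force: [0.1, -0.2, 0.2] finger_gap: -0.003
```

```bash
python3 - <<'E'
from h import *
crop('side',240,90,360,210,5,'c5')
E
```

```text
(no output)
```

View pics/c5.png

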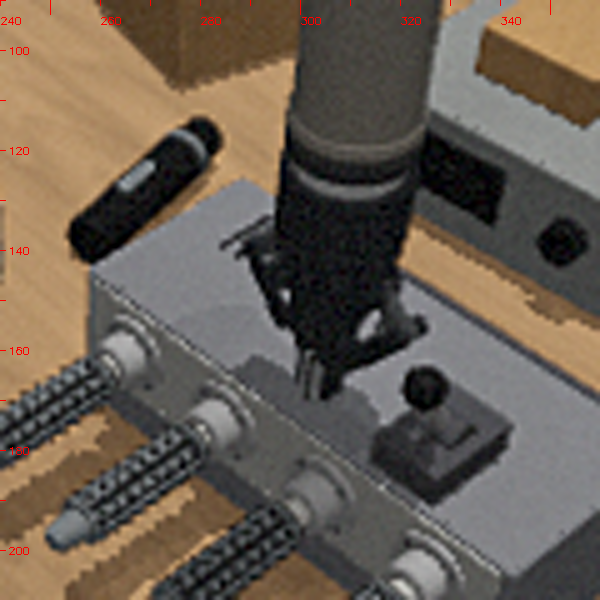

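```bash
python3 -c "
from h import *
print(proj('side',[(623.3,31.7,98),(623.3,31.7,115),(623.3,31.7,117)]),bp('side',(303.5,169),115))"
python3 -m inch '[[[0,0,0.02,0,0,0],[0,0,0.02,0,0,0],[0,0,0.02,0,0,0]]]' | tr '\n' ' '
python3 -m inch '[[[0,0,0.02,0,0,0],[0,0,0.02,0,0,0],[0,0,0.02,0,0,0]]]'| tr '\n' ' '
```

```text
[[302.46596706 173.82878538]
 [303.01360546 169.91701385]
 [303.07885932 169.45090661]] [[627.24745168  33.69104838 115.        ]]
clock: 6.67 ee_pos: [623.3, 31.7, 95.6] ee_rot: [180.0, -0.0, -176.3] wrist_force: [0.4, 0.2, 0.3] finger_gap: 0.001 clock: 6.92 ee_pos: [623.3, 31.7, 93.2] ee_rot: [180.0, -0.0, -176.3] wrist_force: [0.8, 1.0, -0.7] finger_gap: -0.002
```

```bash

python3 -m inch '[[[0,0,0.02,0,0,0],[0,0,0.02,0,0,0],[0,0,0.02,0,0,0]]]' | tr '\n' ' '
python3 -m inch '[[[0,0,0.02,0,0,0],[0,0,0.02,0,0,0],[0,0,0.02,0,0,0]]]'| tr '\n' ' '
python3 - <<'E'
from h import *
crop('side',270,120,350,190,8,'c6')
im=env.camera('top');cv2.imwrite('pics/top6.png',im)
E
```

```text
clock: 7.17 ee_pos: [623.3, 31.7, 90.8] ee_rot: [180.0, -0.0, -176.3] wrist_force: [0.2, -0.4, 0.2] finger_gap: 0.003 clock: 7.42 ee_pos: [623.8, 31.7, 90.2] ee_rot: [180.0, 0.1, -176.3] wrist_force: [-2.4, 0.2, 5.9] finger_gap: -0.005
```

View pics/c6.png

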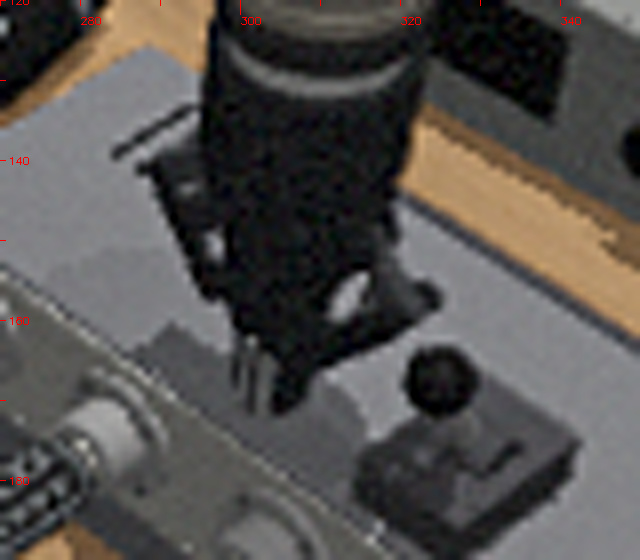

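View pics/top6.png

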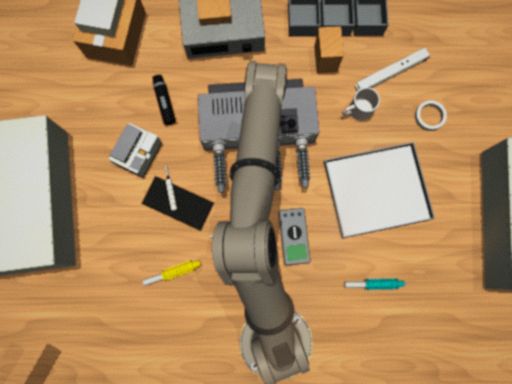

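```bash

python3 -m inch '[[[0,0,-0.2,0,0,0],[0,0,-0.5,0,0,0],[0,0,-0.8,0,0,0],[0.2,-0.2,-0.95,0,0,0],[0.34,-0.65,-0.95,0,0,0],[0.34,-0.65,-0.95,0,0,0],[0.34,-0.65,-0.95,0,0,0]]]' | tr '\n' ' '; python3 go.py 580 -46 150 183.25
```

```text
clock: 8.1 ee_pos: [586.4, -56.7, 204.2] ee_rot: [-179.7, 0.1, -176.9] wrist_force: [0.8, -1.2, -1.0] finger_gap: 0.002 t 8.1 pos [586.4 -56.7 204.2] rot [-1.7973e+02  8.0000e-02 -1.7692e+02] F [ 0.8 -1.2 -1. ] gap 0.002
turn/pi [-0.0015  0.0005 -0.0009]
shift [0.0495 0.0938 0.4513]
```

```bash

python3 -m inch '[[[0.05,0.09,0.2,0,0,0],[0.05,0.09,0.45,0,0,0],[0.05,0.09,0.45,0,0,0],[0.05,0.09,0.45,0,0,0],[0.05,0.09,0.45,0,0,0]]]' | tr '\n' ' '; python3 go.py 652 -43 150 183.25; python3 - <<'E'
from h import *
crop('side',270,120,350,190,8,'c7')
E
```

```text
clock: 8.52 ee_pos: [582.1, -38.3, 149.7] ee_rot: [-180.0, 0.1, -176.3] wrist_force: [0.6, -0.3, 1.3] finger_gap: -0.004 t 8.52 pos [582.1 -38.3 149.7] rot [-1.7997e+02  9.0000e-02 -1.7630e+02] F [ 0.6 -0.3  1.3] gap -0.004
turn/pi [-0.0002  0.0005  0.0025]
shift [-0.5791 -0.0763 -0.0013]
```

View pics/c7.png

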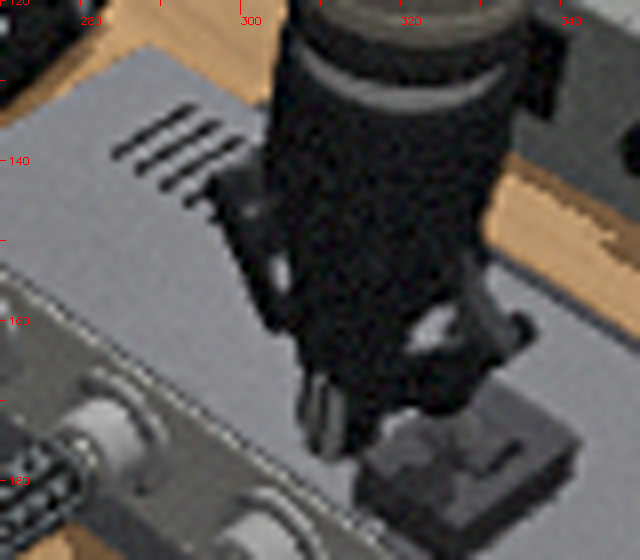

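```bash

python3 -m inch '[[[0,-0.09,0,0,0,0],[-0.2,-0.1,0,0,0,0],[-0.35,-0.1,0,0,0,0],[-0.45,-0.1,0,0,0,0],[-0.45,-0.1,0,0,0,0]]]' | tr '\n' ' '; python3 -m inch '[[[-0.05,0,0,0,0,0],[-0.08,0,0,0,0,0],[-0.11,0,0,0,0,0],[-0.13,0,0,0,0,0],[-0.13,0,0,0,0,0]]]' | tr '\n' ' '; python3 - <<'E'
from h import *
crop('side',270,120,350,190,8,'c8')
E
```

```text
clock: 8.98 ee_pos: [638.6, -48.0, 149.7] ee_rot: [-179.9, 0.2, -176.3] wrist_force: [0.0, 0.1, 0.2] finger_gap: -0.0 clock: 9.4 ee_pos: [651.4, -46.1, 148.5] ee_rot: [-180.0, -0.0, -176.3] wrist_force: [-0.8, -0.3, -0.9] finger_gap: 0.0
```

View pics/c8.png

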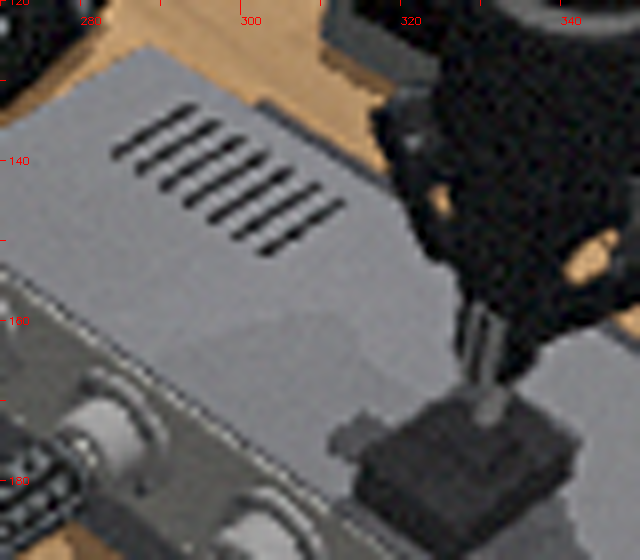

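```bash

python3 -m inch '[[[-0.03,0,0,0,0,0],[-0.05,0,0,0,0,0],[-0.05,0,0,0,0,0]]]' | tr '\n' ' '; python3 -m inch '[[[0.3,0,0,0,0,0],[0.6,0,-0.1,0,0,0],[0.7,0,-0.4,0,0,0],[0.9,0,-0.6,0,0,0],[0.9,0,-0.6,0,0,0]]]' 0.3| tr '\n' ' '; python3 - <<'E'
from h import *
crop('side',270,120,350,190,8,'c9')
P=np.array([[647.2+60*np.sin(a-.5),-46+60*.0567*np.sin(a-.5),137+60*np.cos(a-.5)] for a in (0.05,.7,.85,1.)]); print(proj('side',P))
E
```

```text
clock: 9.7 ee_pos: [654.7, -45.4, 148.4] ee_rot: [179.9, -0.4, -176.3] wrist_force: [-6.7, 0.1, 2.5] finger_gap: 0.001 clock: 10.12 ee_pos: [549.6, -53.8, 226.6] ee_rot: [180.0, 0.5, -176.4] wrist_force: [0.9, 0.1, 1.4] finger_gap: 0.691 [[324.81373432 166.44189699]
 [333.95643592 158.99416488]
 [335.79521015 158.24456781]
 [337.43353004 157.90341833]]
```

View pics/c9.png

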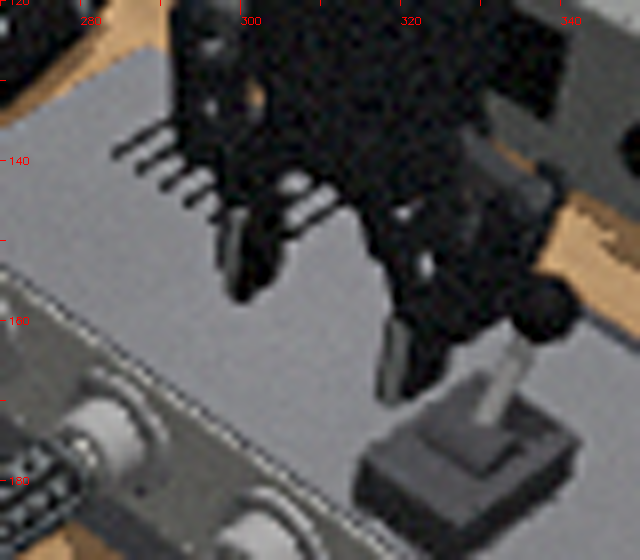

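```bash
python3 go.py 524.5 -90 140 183.25
```

```text
t 10.17 pos [550.7 -53.1 224.7] rot [ 179.97    0.49 -176.38] F [0.8 0.3 0.8] gap 0.701
turn/pi [0.0001 0.0027 0.0021]
shift [ 0.2437 -0.2933  0.7035]
```

```bash
python3 -m inch '[[[0.24,-0.29,0.3,0,0.001,0.002],[0.24,-0.29,0.6,0,0.001,0.002],[0.24,-0.29,0.7,0,0.001,0.002],[0.24,-0.29,0.7,0,0.001,0.002],[0.24,-0.29,0.7,0,0.001,0.002],[0.24,-0.29,0.7,0,0.001,0.002]]]' 0.3 30|tr '\n' ' '; python3 go.py 524.5 -90 36 183.25;  python3 - <<'E'
from h import *
im=env.camera('side'); crop('side',260,150,370,250,7,'c10',im); cv2.imwrite('pics/top10.png',env.camera('top'))
E
```

```text
clock: 10.67 ee_pos: [525.2, -88.3, 137.8] ee_rot: [-180.0, -0.0, -176.6] wrist_force: [1.0, 0.9, 0.2] finger_gap: 0.697 t 10.67 pos [525.2 -88.3 137.8] rot [-179.98   -0.   -176.6 ] F [1.  0.9 0.2] gap 0.697
turn/pi [-0.0001 -0.      0.0008]
shift [ 0.0062 -0.0131  0.8482]
```

View pics/c10.png

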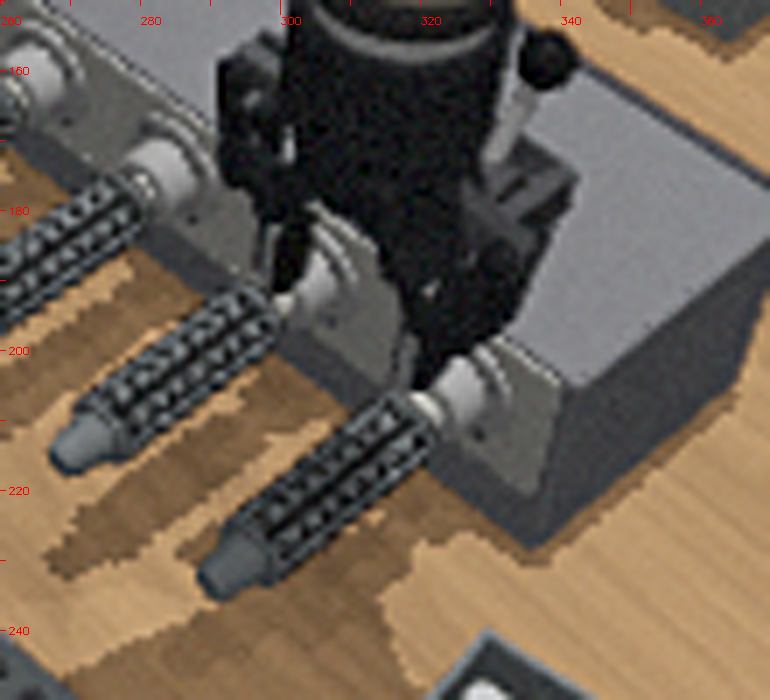

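View pics/top10.png

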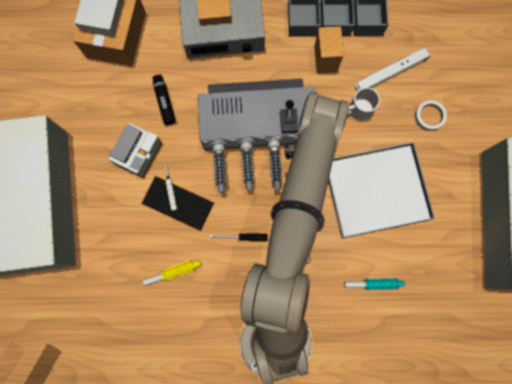

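```bash
python3 -c "
from h import *
print(proj('side',[(526.5,-90.2,75),(525.2,-88.3,163),(525.2,-88.3,168),(525.2,-88.3,173)])); print(bp('side',[(307,219)],75),bp('side',[(299,191),(317,204)],168))
t=cv2.imread('pics/top0.png')
# brush axis in top0: per-row centre of dark pixels for right brush
print(bp('top',[(303.3,155),(304.5,180)],75))
# left ones
print(bp('top',[(275,160),(276.5,180)],75),bp('top',[(247,160),(248.5,180)],75),bp('top',[(219.3,160),(220.5,180)],75))"

```

```text
[[306.49029449 218.19740491]
 [309.16516765 197.80590187]
 [309.37640807 196.57534603]
 [309.58929193 195.33521656]]
[[525.62832609 -93.18830275  75.        ]] [[ 517.26163959  -56.47428265  168.        ]
 [ 522.72920608 -119.26793984  168.        ]]
[[555.72829021 -91.47263701  75.        ]
 [477.76856175 -92.83065134  75.        ]]
[[540.96289847  -4.69890025  75.        ]
 [478.70101656  -8.09082011  75.        ]] [[541.89287342  80.67533072  75.        ]
 [479.63319002  76.62344277  75.        ]] [[542.81260613 165.10929676  75.        ]
 [480.56508226 161.31214886  75.        ]]
```

```bash
python3 -m inch '[[[0.006,-0.025,0.2,0,0,0.001],[0.006,-0.025,0.5,0,0,0.001],[0.006,-0.025,0.7,0,0,0.001],[0.006,-0.025,0.84,0,0,0.001],[0.006,-0.025,0.84,0,0,0.001],[0.006,-0.025,0.84,0,0,0.001],[0.006,-0.025,0.84,0,0,0.001]]]' 0.3 30|tr '\n' ' '; python3 go.py 524.5 -91 36 183.25;  python3 - <<'E'
from h import *
crop('side',260,150,370,250,7,'c11')
E
```

```text
clock: 11.35 ee_pos: [524.4, -92.2, 37.7] ee_rot: [-180.0, 0.1, -176.8] wrist_force: [1.1, 0.0, 1.2] finger_gap: 0.701 t 11.35 pos [524.4 -92.2  37.7] rot [-1.7995e+02  5.0000e-02 -1.7683e+02] F [1.1 0.  1.2] gap 0.701
turn/pi [-0.0003  0.0003 -0.0005]
shift [-0.0017  0.0103  0.0143]
```

View pics/c11.png

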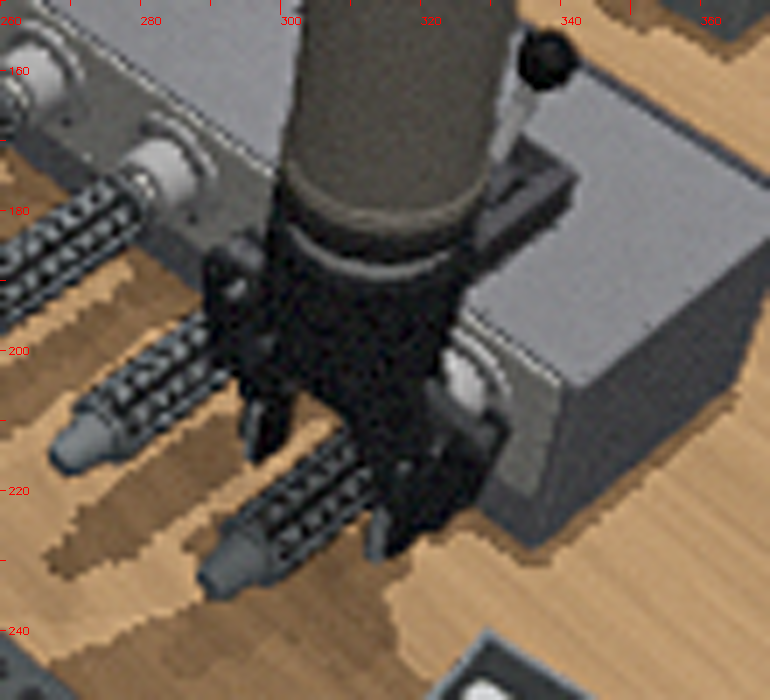

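```bash
python3 -c "
from h import *
print(proj('side',[(524.4,-123,z) for z in (40,50,60,70)]),proj('side',[(524.4,-61,z) for z in (40,50,60,70)]))"
python3 -m inch '[[[0,0.005,0.01,0,0,0],[0,0.005,0.01,0,0,0],[0,0.005,0.01,0,0,0],[0,0.005,0.01,0,0,0],[0,0.005,0.01,0,0,0],[0,0.005,0.01,0,0,0],[0,0.005,0.01,0,0,0],[0,0.005,0.01,0,0,0]]]' 1 40|tr '\n' ' '
```

```text
[[312.60888798 233.11413217]
 [313.02795295 231.07325943]
 [313.45312204 229.0026592 ]
 [313.88452961 226.9016772 ]] [[297.85793893 219.66370261]
 [298.16062886 217.59210263]
 [298.46758964 215.49127306]
 [298.77891231 213.36059087]]
clock: 12.07 ee_pos: [523.2, -91.2, 35.6] ee_rot: [180.0, -0.0, -176.8] wrist_force: [0.7, 2.2, 6.1] finger_gap: 0.411
```

```bash

python3 -m inch '[[[0,0,-0.01,0,0,0],[0,0,-0.01,0,0,0],[0,0,-0.01,0,0,0]]]' |tr '\n' ' '
python3 -m inch '[[[0.03,0,0,0,0,0],[0.06,0,0,0,0,0],[0.08,0,0,0,0,0],[0.08,0,0,0,0,0],[0.08,0,0,0,0,0]]]' |tr '\n' ' '
```

```text
clock: 12.32 ee_pos: [523.1, -91.2, 36.0] ee_rot: [-180.0, -0.1, -176.8] wrist_force: [2.5, 1.5, 1.6] finger_gap: 0.411 clock: 12.73 ee_pos: [510.7, -92.3, 35.5] ee_rot: [180.0, -0.3, -176.9] wrist_force: [-1.5, -0.7, 1.4] finger_gap: 0.411
```

```bash

python3 -m inch '[[[0.06,0,0,0,0,0],[0.12,0,0,0,0,0],[0.18,0,0,0,0,0],[0.24,0,0,0,0,0],[0.3,0,0,0,0,0],[0.3,0,0,0,0,0]]]' |tr '\n' ' '
python3 -m inch '[[[0.06,0,0,0,0,0],[0.12,0,0,0,0,0],[0.18,0,0,0,0,0],[0.24,0,0,0,0,0],[0.3,0,0,0,0,0],[0.36,0,0,0,0,0],[0.36,0,0,0,0,0]]]' |tr '\n' ' '
python3 - <<'E'
from h import *
crop('side',230,150,350,250,6,'c12')
E
```

```text
clock: 13.23 ee_pos: [473.4, -94.0, 35.3] ee_rot: [179.9, -0.4, -176.9] wrist_force: [-0.5, 0.5, -1.6] finger_gap: 0.413 clock: 13.82 ee_pos: [431.1, -96.3, 35.8] ee_rot: [179.9, -0.3, -176.9] wrist_force: [-0.4, 0.5, -1.9] finger_gap: 0.408
```

View pics/c12.png

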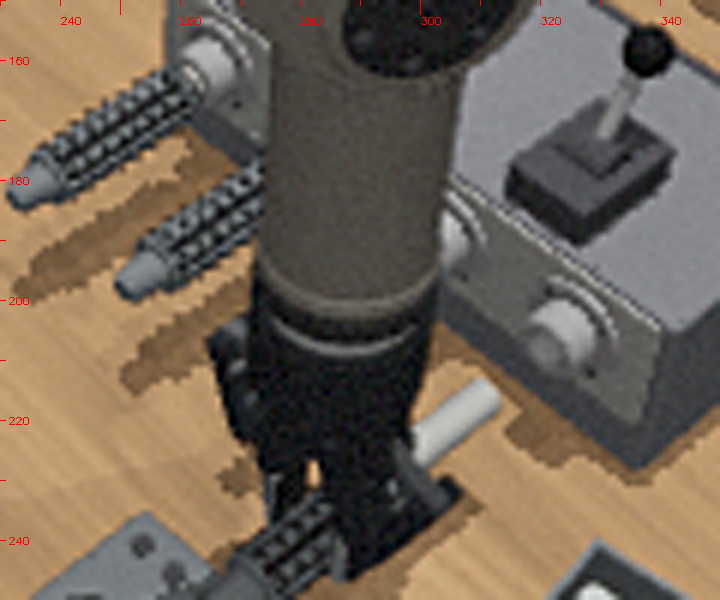

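```bash

python3 -m inch '[[[0,0,-0.2,0,0,0],[0,0,-0.5,0,0,0],[0,0,-0.5,0,0,-0.02],[0,0,-0.5,0,0,-0.044],[0,0,-0.5,0,0,-0.044]]]' |tr '\n' ' '
python3 go.py 455 -424 95 191.1
```

```text
clock: 14.28 ee_pos: [434.7, -96.2, 96.9] ee_rot: [-180.0, -0.0, -168.9] wrist_force: [-1.0, -0.2, -1.9] finger_gap: 0.411 t 14.28 pos [434.7 -96.2  96.9] rot [-1.8000e+02 -4.0000e-02 -1.6886e+02] F [-1.  -0.2 -1.9] gap 0.411
turn/pi [-0.     -0.0002  0.0002]
shift [ 0.3621 -2.7124  0.0163]
3 calls of [ 0.121 -0.904  0.005]
```

```bash

python3 -m inch '[[[0.06,-0.25,0,0,0,0],[0.1,-0.55,0,0,0,0],[0.12,-0.9,0,0,0,0],[0.12,-0.9,0,0,0,0]]]' |tr '\n' ' '
python3 -m inch '[[[0.06,-0.3,0,0,0,0],[0.1,-0.6,0,0,0,0],[0.12,-0.9,0,0,0,0],[0.12,-0.9,0,0,0,0]]]' |tr '\n' ' '
python3 -m inch '[[[0.06,-0.3,0,0,0,0],[0.1,-0.6,0,0,0,0],[0.12,-0.9,0,0,0,0],[0.12,-0.9,0,0,0,0],[0.12,-0.9,0,0,0,0]]]' |tr '\n' ' '
python3 go.py 455 -424 -10 191.1
python3 - <<'E'
from h import *
crop('side',270,200,450,384,4,'c13'); cv2.imwrite('pics/t13.png',env.camera('top'))
E
```

```text
clock: 14.62 ee_pos: [439.9, -216.4, 96.9] ee_rot: [-179.4, -0.1, -169.7] wrist_force: [-0.4, -1.5, -1.1] finger_gap: 0.41 clock: 14.95 ee_pos: [445.0, -324.3, 96.4] ee_rot: [-179.4, -0.3, -169.6] wrist_force: [-1.2, -1.5, -1.4] finger_gap: 0.407 clock: 15.37 ee_pos: [451.6, -425.3, 95.0] ee_rot: [-180.0, -0.3, -169.3] wrist_force: [0.5, 0.8, -1.2] finger_gap: 0.412 t 15.37 pos [ 451.6 -425.3   95. ] rot [-179.97   -0.34 -169.3 ] F [ 0.5  0.8 -1.2] gap 0.412
turn/pi [-0.0002 -0.0019 -0.0022]
shift [-0.035   0.0056  0.8747]
```

View pics/c13.png

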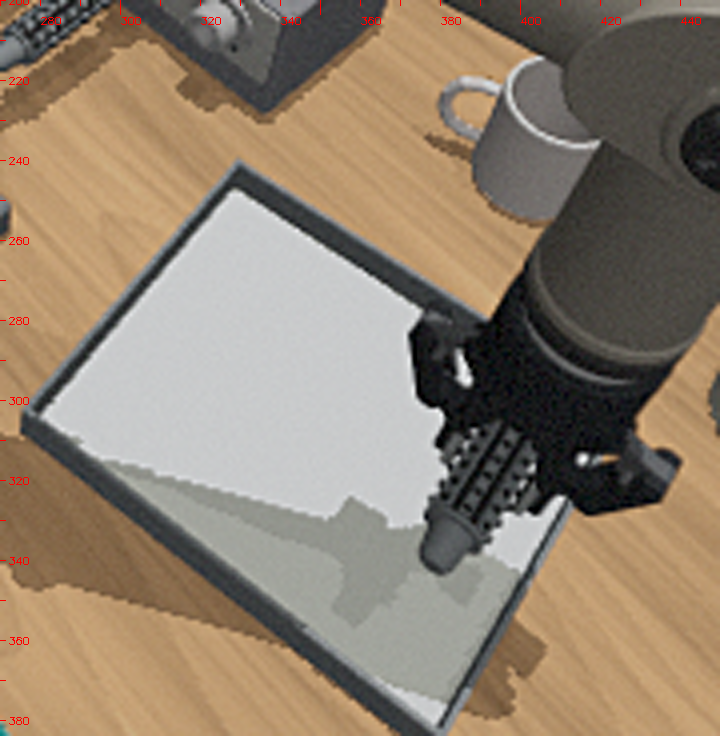

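View pics/t13.png

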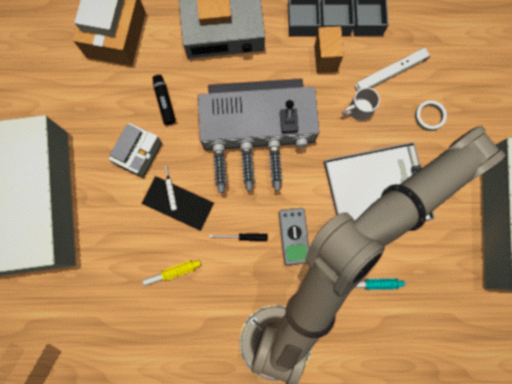

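```bash

python3 -m inch '[[[-0.035,0,0.2,0,-0.002,-0.002],[-0.035,0,0.45,0,-0.002,-0.002],[-0.035,0,0.7,0,-0.002,-0.002],[-0.035,0,0.8,0,-0.002,-0.002],[-0.035,0,0.8,0,-0.002,-0.002],[-0.035,0,0.8,0,-0.002,-0.002]]]' |tr '\n' ' '
python3 -m inch '[[[0,0,0.03,0,0,0],[0,0,0.06,0,0,0],[0,0,0.06,0,0,0]]]' |tr '\n' ' '
python3 -m inch '[[[0,0,0.02,0,0,0],[0,0,0.03,0,0,0],[0,0,0.03,0,0,0]]]' |tr '\n' ' '
```

```text
clock: 15.97 ee_pos: [457.7, -420.5, 0.2] ee_rot: [179.9, 0.2, -168.5] wrist_force: [0.3, -0.9, -1.4] finger_gap: 0.408 clock: 16.22 ee_pos: [457.8, -422.2, -6.2] ee_rot: [-179.9, 0.3, -168.6] wrist_force: [0.0, -0.6, -1.6] finger_gap: 0.408 clock: 16.47 ee_pos: [457.2, -421.7, -10.8] ee_rot: [180.0, 0.2, -168.6] wrist_force: [0.1, -0.4, -2.7] finger_gap: 0.41
```

```bash

python3 -m inch '[[[0,0,0.02,0,0,0],[0,0,0.025,0,0,0],[0,0,0.025,0,0,0]]]' |tr '\n' ' '
python3 -m inch '[[[0,0,0.02,0,0,0],[0,0,0.02,0,0,0],[0,0,0.02,0,0,0]]]' |tr '\n' ' '
python3 - <<'E'
from h import *
crop('side',340,250,450,384,5,'c14')
E
```

```text
clock: 16.72 ee_pos: [457.8, -422.0, -12.1] ee_rot: [-180.0, 0.2, -168.6] wrist_force: [-1.4, 2.3, 5.7] finger_gap: 0.412 clock: 16.97 ee_pos: [458.6, -422.1, -13.3] ee_rot: [-180.0, 0.3, -168.6] wrist_force: [-1.0, 4.1, 11.5] finger_gap: 0.41
```

View pics/c14.png

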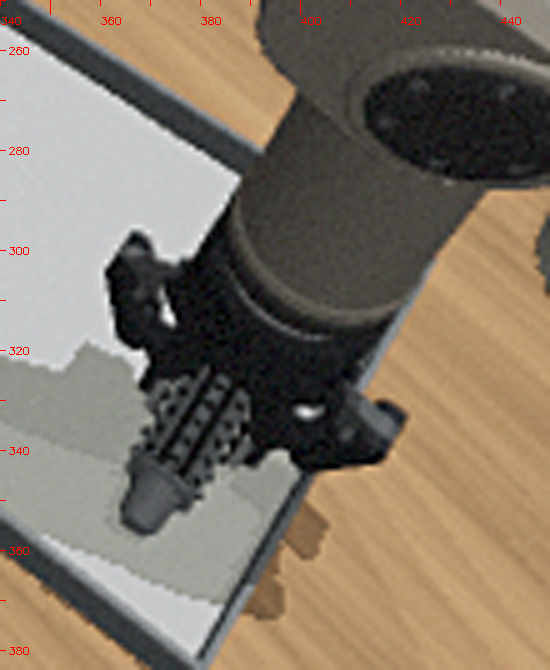

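```bash

python3 -m inch '[[[0,0,-0.012,0,0,0],[0,0,-0.012,0,0,0],[0,0,-0.012,0,0,0],[0,0,-0.012,0,0,0]]]' 0.45 |tr '\n' ' '
python3 -m inch '[[[0,0,-0.1,0,0,0],[0,0,-0.25,0,0,0],[0,0,-0.5,0,0,0],[0,0,-0.9,0,0,0],[0,0,-0.9,0,0,0]]]' |tr '\n' ' '
python3 - <<'E'
from h import *
crop('side',300,230,450,384,4,'c15')
E
python3 go.py 434 -96 120 183.25
```

```text
clock: 17.35 ee_pos: [457.1, -421.9, -14.9] ee_rot: [180.0, 0.2, -168.6] wrist_force: [0.1, -0.0, -0.5] finger_gap: 0.554 clock: 17.77 ee_pos: [459.9, -426.2, 101.5] ee_rot: [-179.4, 0.6, -168.6] wrist_force: [1.5, -2.3, 0.8] finger_gap: 0.552 t 17.82 pos [ 459.7 -426.   100.4] rot [-179.42    0.59 -168.6 ] F [-0.1 -2.2  0.7] gap 0.55
turn/pi [-0.003   0.0035  0.0453]
shift [-0.3355  2.7359 -0.1873]
3 calls of [-0.112  0.912 -0.062]
```

View pics/c15.png

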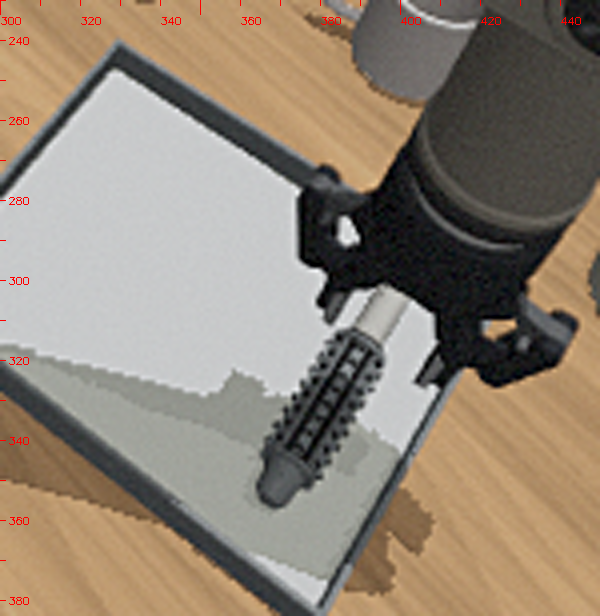

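```bash
python3 go.py 519 -7 125
```

```text
t 17.82 pos [ 459.7 -426.   100.4] rot [-179.42    0.59 -168.6 ] F [-0.1 -2.2  0.7] gap 0.55
shift [-1.1769  3.3226 -0.2263]
4 calls of [-0.294  0.831 -0.057]
```

```bash

python3 -m inch '[[[-0.1,0.3,-0.02,0,0,0],[-0.2,0.6,-0.06,0,0,0],[-0.29,0.83,-0.06,0,0,0],[-0.29,0.83,-0.06,0,0,0]]]' 0.3 |tr '\n' ' '
python3 -m inch '[[[-0.1,0.3,-0.02,0,0,0],[-0.2,0.6,-0.06,0,0,0],[-0.29,0.83,-0.06,0,0,0],[-0.29,0.83,-0.06,0,0,0]]]' |tr '\n' ' '
python3 -m inch '[[[-0.1,0.3,-0.02,0,0,0],[-0.2,0.6,-0.06,0,0,0],[-0.29,0.83,-0.06,0,0,0],[-0.29,0.83,-0.06,0,0,0]]]' |tr '\n' ' '
python3 -m inch '[[[-0.1,0.3,-0.02,0,0,0.01],[-0.2,0.6,-0.06,0,0,0.03],[-0.29,0.83,-0.06,0,0,0.045],[-0.29,0.83,-0.06,0,0,0.045],[-0.29,0.83,-0.06,0,0,0.045],[-0.29,0.83,-0.06,0,0,0.045]]]' |tr '\n' ' '
python3 go.py 519 -6 37 183.25
```

```text
clock: 18.15 ee_pos: [474.4, -307.6, 99.7] ee_rot: [179.5, 0.3, -168.0] wrist_force: [1.0, 1.5, -0.5] finger_gap: 0.7 clock: 18.48 ee_pos: [487.8, -203.3, 107.2] ee_rot: [179.6, 0.3, -167.9] wrist_force: [-0.2, 1.5, -0.3] finger_gap: 0.699 clock: 18.82 ee_pos: [501.5, -99.1, 114.8] ee_rot: [179.6, 0.2, -167.9] wrist_force: [-0.4, 0.9, -0.9] finger_gap: 0.699 clock: 19.32 ee_pos: [514.0, -5.2, 122.4] ee_rot: [-180.0, 0.1, -176.7] wrist_force: [-0.3, -0.4, -0.8] finger_gap: 0.7 t 19.32 pos [514.   -5.2 122.4] rot [-1.7997e+02  1.2000e-01 -1.7670e+02] F [-0.3 -0.4 -0.8] gap 0.7
turn/pi [-0.0002  0.0007  0.0003]
shift [-0.0396 -0.0086  0.7113]
```

```bash
python3 -m inch '[[[-0.04,-0.01,0.2,0,0,0],[-0.04,-0.01,0.4,0,0,0],[-0.04,-0.01,0.6,0,0,0],[-0.04,-0.01,0.7,0,0,0],[-0.04,-0.01,0.7,0,0,0],[-0.04,-0.01,0.7,0,0,0],[-0.04,-0.01,0.7,0,0,0]]]' |tr '\n' ' '; python3 - <<'E'
from h import *
crop('side',220,140,350,240,6,'c16')
E
```

```text
clock: 19.9 ee_pos: [520.4, -6.3, 39.7] ee_rot: [180.0, 0.3, -176.8] wrist_force: [-0.5, -0.4, 0.4] finger_gap: 0.698
```

View pics/c16.png

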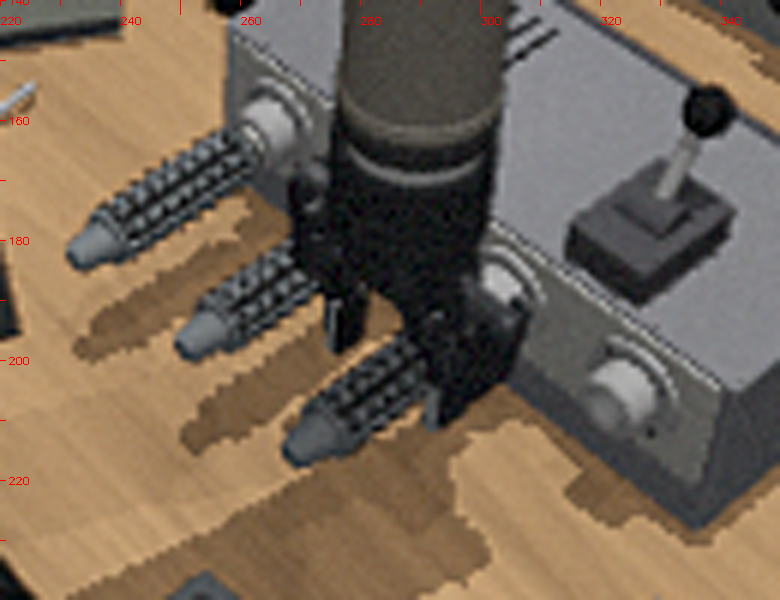

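Fingers straddle the second brush. I'll close, relieve the vertical load and pull.

```bash

python3 -m inch '[[[0,0,0.01,0,0,0],[0,0,0.01,0,0,0],[0,0,0.01,0,0,0],[0,0,0.01,0,0,0],[0,0,0.01,0,0,0],[0,0,0.01,0,0,0],[0,0,0,0,0,0],[0,0,0,0,0,0]]]' 1 40|tr '\n' ' '
python3 -m inch '[[[0.03,0,0,0,0,0],[0.06,0,0,0,0,0],[0.08,0,0,0,0,0],[0.08,0,0,0,0,0],[0.08,0,0,0,0,0]]]' |tr '\n' ' '
```

```text
clock: 20.62 ee_pos: [520.2, -4.9, 38.8] ee_rot: [180.0, 0.3, -176.7] wrist_force: [2.6, -2.0, 0.1] finger_gap: 0.408 clock: 21.03 ee_pos: [508.3, -5.0, 38.3] ee_rot: [179.9, 0.0, -176.7] wrist_force: [-1.3, -0.4, 0.4] finger_gap: 0.409
```

```bash

python3 -m inch '[[[0.06,0,0,0,0,0],[0.12,0,0,0,0,0],[0.18,0,0,0,0,0],[0.24,0,0,0,0,0],[0.3,0,0,0,0,0],[0.3,0,0,0,0,0]]]' |tr '\n' ' '
python3 -m inch '[[[0.06,0,0,0,0,0],[0.12,0,0,0,0,0],[0.18,0,0,0,0,0],[0.24,0,0,0,0,0],[0.3,0,0,0,0,0],[0.36,0,0,0,0,0],[0.36,0,0,0,0,0]]]' |tr '\n' ' '
python3 -m inch '[[[0,0,-0.2,0,0,0],[0,0,-0.5,0,0,0],[0,0,-0.5,0,0,-0.02],[0,0,-0.5,0,0,-0.044],[0,0,-0.5,0,0,-0.044]]]' |tr '\n' ' '
python3 go.py 449 -364 97 191.1
```

```text
clock: 21.53 ee_pos: [471.4, -7.3, 38.2] ee_rot: [179.9, 0.0, -176.7] wrist_force: [-0.7, 0.0, -1.6] finger_gap: 0.41 clock: 22.12 ee_pos: [428.6, -9.8, 38.2] ee_rot: [179.9, 0.0, -176.7] wrist_force: [-0.1, 0.4, -0.5] finger_gap: 0.409 clock: 22.53 ee_pos: [431.5, -9.7, 99.2] ee_rot: [180.0, 0.3, -168.7] wrist_force: [-0.1, -0.1, -1.6] finger_gap: 0.406 t 22.53 pos [431.5  -9.7  99.2] rot [ 179.97    0.31 -168.69] F [-0.1 -0.1 -1.6] gap 0.406
turn/pi [0.0002 0.0017 0.0012]
shift [ 0.4358 -2.9237  0.0147]
3 calls of [ 0.145 -0.975  0.005]
```

```bash

python3 -m inch '[[[0.06,-0.25,0,0,0,0],[0.1,-0.6,0,0,0,0],[0.14,-0.97,0,0,0,0],[0.14,-0.97,0,0,0,0]]]' |tr '\n' ' '
python3 -m inch '[[[0.06,-0.3,0,0,0,0],[0.1,-0.6,0,0,0,0],[0.14,-0.97,0,0,0,0],[0.14,-0.97,0,0,0,0]]]' |tr '\n' ' '
python3 -m inch '[[[0.06,-0.3,0,0,0,0],[0.1,-0.6,0,0,0,0],[0.14,-0.97,0,0,0,0],[0.14,-0.97,0,0,0,0],[0.14,-0.97,0,0,0,0],[0.14,-0.97,0,0,0,0]]]' |tr '\n' ' '
python3 go.py 449 -364 0 191.1
python3 - <<'E'
from h import *
crop('side',270,200,450,384,4,'c17')
E
```

```text
clock: 22.87 ee_pos: [436.7, -137.5, 99.1] ee_rot: [-179.6, 0.2, -169.6] wrist_force: [0.3, -0.6, -1.6] finger_gap: 0.41 clock: 23.2 ee_pos: [441.6, -255.6, 98.9] ee_rot: [-179.4, 0.1, -169.5] wrist_force: [-0.3, -2.0, -1.3] finger_gap: 0.408 clock: 23.7 ee_pos: [448.8, -361.9, 97.3] ee_rot: [179.9, 0.1, -168.9] wrist_force: [0.7, 0.3, -1.6] finger_gap: 0.411 t 23.7 pos [ 448.8 -361.9   97.3] rot [ 1.7990e+02  1.1000e-01 -1.6891e+02] F [ 0.7  0.3 -1.6] gap 0.411
turn/pi [ 0.0006  0.0006 -0.0001]
shift [ 0.003  -0.0189  0.8105]
```

View pics/c17.png

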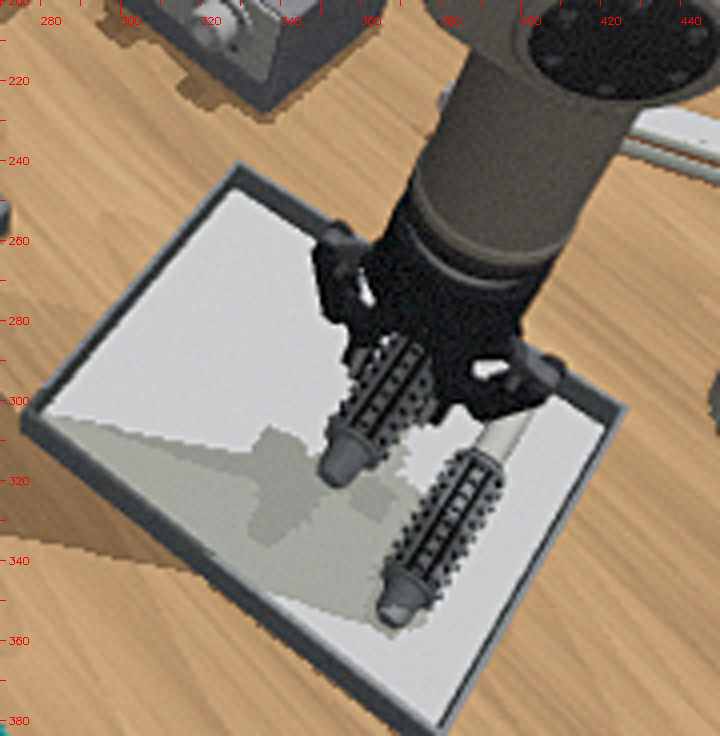

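```bash
python3 -c "
from h import *
def tr(p):
    a=np.radians(11.1); d=p[:,:2]-[454.8,-331]; return np.c_[d[:,0]*np.cos(a)+d[:,1]*np.sin(a),-d[:,0]*np.sin(a)+d[:,1]*np.cos(a)]
print(tr(bp('side',[(383,331),(388,315),(373,347)],22)), tr(np.array([[448.8,-361.9,0],[458,-422,0]])))"

```

```text
[[ -7.50111786 -94.1856302 ]
 [ 36.64760612 -85.18291569]
 [-56.67143645 -93.82906821]] [[-11.83668475 -29.16681152]
 [-14.37936243 -89.91370272]]
```

```bash

python3 -m inch '[[[0,0.01,0.2,0,0,0],[0,0.01,0.45,0,0,0],[0,0.01,0.65,0,0,0],[0,0.01,0.7,0,0,0],[0,0.01,0.7,0,0,0],[0,0.01,0.7,0,0,0]]]' |tr '\n' ' '
python3 - <<'E'
from h import *
crop('side',310,230,430,360,5,'c18')
E
```

```text
clock: 24.25 ee_pos: [450.2, -360.2, 14.9] ee_rot: [180.0, 0.2, -168.7] wrist_force: [0.3, 0.2, -0.4] finger_gap: 0.405
```

View pics/c18.png

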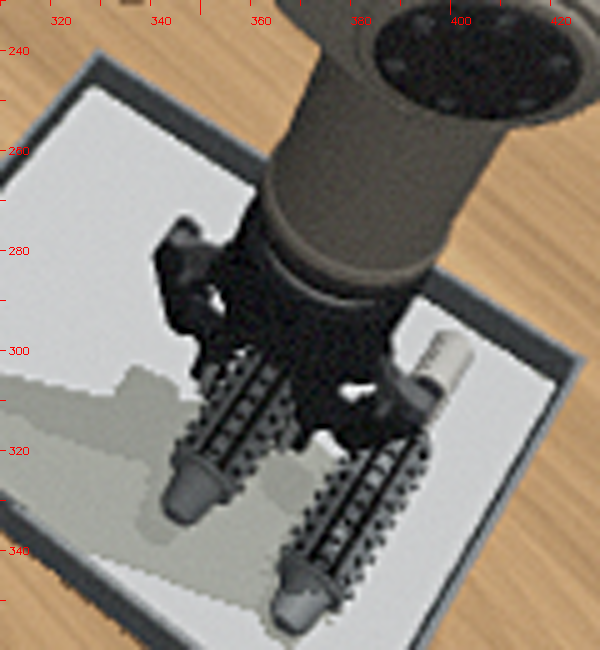

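```bash
python3 -c "
from h import *
def tr(p):
    a=np.radians(11.1); d=p[:,:2]-[454.8,-331]; return np.c_[d[:,0]*np.cos(a)+d[:,1]*np.sin(a),-d[:,0]*np.sin(a)+d[:,1]*np.cos(a)]
for z in (40,60,80,100):
  print(z,tr(bp('side',[(378,319),(384,318),(393,315),(396,309)],z)).round(0).tolist())"

```

```text
40 [[2.0, -71.0], [13.0, -81.0], [34.0, -94.0], [53.0, -93.0]]
60 [[-9.0, -71.0], [2.0, -81.0], [23.0, -94.0], [41.0, -92.0]]
80 [[-20.0, -71.0], [-9.0, -81.0], [11.0, -93.0], [29.0, -92.0]]
100 [[-31.0, -71.0], [-20.0, -80.0], [-1.0, -93.0], [17.0, -91.0]]
```

```bash

python3 -m inch '[[[0,0,0.08,0,0,0],[0,0,0.12,0,0,0],[0,0,0.15,0,0,0],[0,0,0.15,0,0,0]]]' |tr '\n' ' '
python3 -m inch '[[[0,0,0.02,0,0,0],[0,0,0.04,0,0,0],[0,0,0.04,0,0,0]]]' |tr '\n' ' '
python3 -m inch '[[[0,0,0.02,0,0,0],[0,0,0.02,0,0,0],[0,0,0.02,0,0,0]]]' |tr '\n' ' '
```

```text
clock: 24.63 ee_pos: [448.9, -360.3, -4.6] ee_rot: [179.9, 0.1, -168.8] wrist_force: [-0.1, 0.3, -1.8] finger_gap: 0.412 clock: 24.88 ee_pos: [449.4, -361.0, -8.9] ee_rot: [180.0, 0.2, -168.8] wrist_force: [1.0, 0.5, -1.7] finger_gap: 0.412 clock: 25.13 ee_pos: [450.1, -360.9, -10.1] ee_rot: [180.0, 0.3, -168.8] wrist_force: [-0.0, 1.9, 5.0] finger_gap: 0.413
```

```bash

python3 -m inch '[[[0,0,0,0,0,0],[0,0,-0.01,0,0,0],[0,0,-0.01,0,0,0],[0,0,-0.01,0,0,0]]]' 0.45 |tr '\n' ' '
python3 -m inch '[[[0,0,-0.1,0,0,0],[0,0,-0.25,0,0,0],[0,0,-0.5,0,0,0],[0,0,-0.95,0,0,0],[0,0,-0.95,0,0,0]]]' |tr '\n' ' '
python3 - <<'E'
from h import *
crop('side',270,230,450,384,4,'c19')
E
python3 go.py 516 79 125
```

```text
clock: 25.47 ee_pos: [449.4, -361.0, -9.9] ee_rot: [180.0, 0.2, -168.8] wrist_force: [0.2, -0.2, -0.2] finger_gap: 0.551 clock: 25.88 ee_pos: [451.4, -364.3, 110.8] ee_rot: [-179.6, 0.5, -168.8] wrist_force: [0.7, -1.6, 1.5] finger_gap: 0.55 t 25.93 pos [ 452.1 -364.8  111.6] rot [-179.48    0.65 -168.79] F [-0.5 -0.9  1.3] gap 0.552
shift [-1.2426  3.5236 -0.1294]
4 calls of [-0.311  0.881 -0.032]
```

View pics/c19.png

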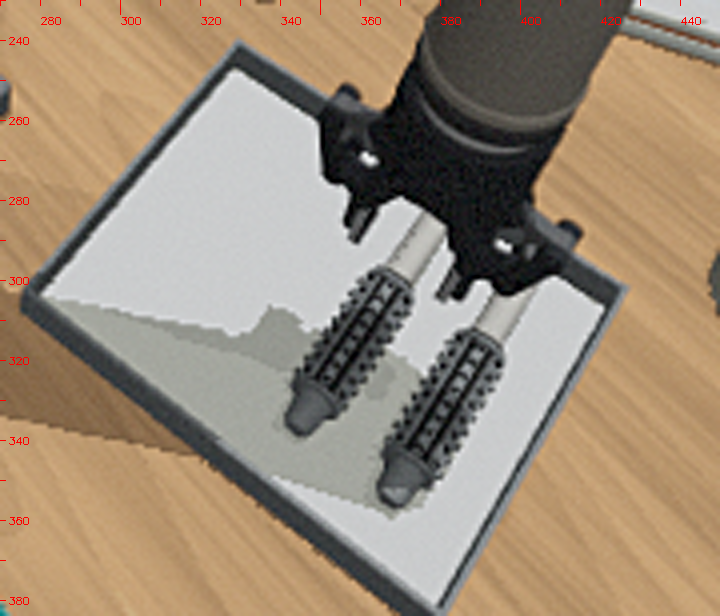

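```bash

python3 -m inch '[[[-0.1,0.3,-0.02,0,0,0],[-0.2,0.6,-0.03,0,0,0],[-0.31,0.88,-0.03,0,0,0],[-0.31,0.88,-0.03,0,0,0]]]' 0.3 |tr '\n' ' '
python3 -m inch '[[[-0.1,0.3,-0.02,0,0,0],[-0.2,0.6,-0.03,0,0,0],[-0.31,0.88,-0.03,0,0,0],[-0.31,0.88,-0.03,0,0,0]]]' |tr '\n' ' '
python3 -m inch '[[[-0.1,0.3,-0.02,0,0,0],[-0.2,0.6,-0.03,0,0,0],[-0.31,0.88,-0.03,0,0,0],[-0.31,0.88,-0.03,0,0,0]]]' |tr '\n' ' '
python3 -m inch '[[[-0.1,0.3,-0.02,0,0,0.01],[-0.2,0.6,-0.03,0,0,0.03],[-0.31,0.88,-0.03,0,0,0.045],[-0.31,0.88,-0.03,0,0,0.045],[-0.31,0.88,-0.03,0,0,0.045],[-0.31,0.88,-0.03,0,0,0.045]]]' |tr '\n' ' '
python3 go.py 515 79 39 183.25
```

```text
clock: 26.27 ee_pos: [467.8, -239.4, 107.3] ee_rot: [179.5, 0.3, -168.1] wrist_force: [1.0, 1.8, 0.2] finger_gap: 0.7 clock: 26.6 ee_pos: [482.7, -128.9, 111.3] ee_rot: [179.6, 0.3, -168.0] wrist_force: [0.2, 1.2, -0.4] finger_gap: 0.698 clock: 26.93 ee_pos: [498.0, -18.2, 115.2] ee_rot: [179.6, 0.3, -168.0] wrist_force: [0.4, 0.5, 0.7] finger_gap: 0.7 clock: 27.43 ee_pos: [512.5, 81.0, 119.1] ee_rot: [-180.0, 0.1, -176.9] wrist_force: [0.5, -0.1, 0.6] finger_gap: 0.7 t 27.43 pos [512.5  81.  119.1] rot [-1.7997e+02  1.5000e-01 -1.7685e+02] F [ 0.5 -0.1  0.6] gap 0.7
turn/pi [-0.0002  0.0008 -0.0006]
shift [-0.0179 -0.0178  0.6678]
```

```bash
python3 -m inch '[[[-0.02,-0.015,0.2,0,0,0],[-0.02,-0.015,0.4,0,0,0],[-0.02,-0.015,0.6,0,0,0],[-0.02,-0.015,0.66,0,0,0],[-0.02,-0.015,0.66,0,0,0],[-0.02,-0.015,0.66,0,0,0],[-0.02,-0.015,0.66,0,0,0]]]' |tr '\n' ' '; python3 - <<'E'
from h import *
crop('side',220,140,350,240,6,'c20')
E
```

```text
clock: 28.02 ee_pos: [516.8, 79.9, 41.6] ee_rot: [179.9, 0.3, -176.9] wrist_force: [0.1, 0.7, 0.5] finger_gap: 0.697
```

View pics/c20.png

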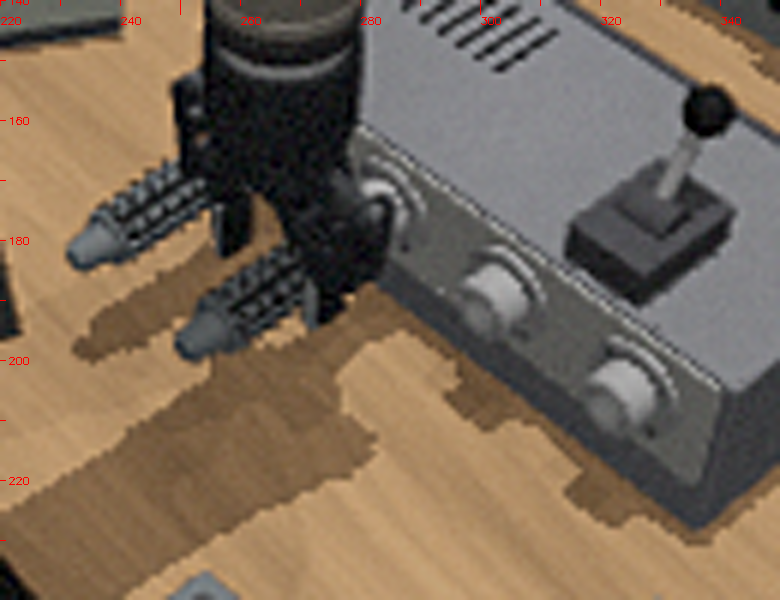

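```bash

python3 -m inch '[[[0,0,0.02,0,0,0],[0,0,0.025,0,0,0],[0,0,0.025,0,0,0],[0,0,0.02,0,0,0],[0,0,0.02,0,0,0],[0,0,0.02,0,0,0],[0,0,0.015,0,0,0],[0,0,0.015,0,0,0]]]' 1 40|tr '\n' ' '
python3 -m inch '[[[0.03,0,0,0,0,0],[0.06,0,0,0,0,0],[0.08,0,0,0,0,0],[0.08,0,0,0,0,0],[0.08,0,0,0,0,0]]]' |tr '\n' ' '
python3 -m inch '[[[0.06,0,0,0,0,0],[0.12,0,0,0,0,0],[0.18,0,0,0,0,0],[0.24,0,0,0,0,0],[0.3,0,0,0,0,0],[0.3,0,0,0,0,0]]]' |tr '\n' ' '
python3 -m inch '[[[0.06,0,0,0,0,0],[0.12,0,0,0,0,0],[0.18,0,0,0,0,0],[0.24,0,0,0,0,0],[0.3,0,0,0,0,0],[0.36,0,0,0,0,0],[0.36,0,0,0,0,0]]]' |tr '\n' ' '
python3 -m inch '[[[0,0,-0.2,0,0,0],[0,0,-0.5,0,0,0],[0,0,-0.5,0,0,-0.02],[0,0,-0.5,0,0,-0.044],[0,0,-0.5,0,0,-0.044]]]' |tr '\n' ' '
python3 go.py 440 -300 100 191.1
```

```text
clock: 28.73 ee_pos: [515.8, 80.6, 38.3] ee_rot: [180.0, 0.2, -176.9] wrist_force: [1.3, 0.1, -0.4] finger_gap: 0.412 clock: 29.15 ee_pos: [504.4, 80.3, 37.8] ee_rot: [179.9, 0.0, -176.9] wrist_force: [-1.4, -0.3, -0.7] finger_gap: 0.41 clock: 29.65 ee_pos: [467.3, 78.2, 37.7] ee_rot: [179.9, 0.0, -176.9] wrist_force: [-0.5, -0.5, -1.1] finger_gap: 0.406 clock: 30.23 ee_pos: [424.4, 75.8, 37.6] ee_rot: [179.9, 0.0, -176.9] wrist_force: [-1.1, -0.6, -1.8] finger_gap: 0.415 clock: 30.65 ee_pos: [427.3, 76.0, 98.7] ee_rot: [179.9, 0.3, -168.9] wrist_force: [-0.1, 0.4, -3.0] finger_gap: 0.41 t 30.65 pos [427.3  76.   98.7] rot [ 179.94    0.3  -168.87] F [-0.1  0.4 -3. ] gap 0.41
turn/pi [0.0003 0.0017 0.0002]
shift [ 0.5006 -3.0949 -0.0164]
4 calls of [ 0.125 -0.774 -0.004]
```

```bash

python3 -m inch '[[[0.06,-0.25,0,0,0,0],[0.1,-0.5,0,0,0,0],[0.125,-0.77,0,0,0,0],[0.125,-0.77,0,0,0,0]]]' |tr '\n' ' '
python3 -m inch '[[[0.06,-0.25,0,0,0,0],[0.1,-0.5,0,0,0,0],[0.125,-0.77,0,0,0,0],[0.125,-0.77,0,0,0,0]]]' |tr '\n' ' '
python3 -m inch '[[[0.06,-0.25,0,0,0,0],[0.1,-0.5,0,0,0,0],[0.125,-0.77,0,0,0,0],[0.125,-0.77,0,0,0,0]]]' |tr '\n' ' '
python3 -m inch '[[[0.06,-0.25,0,0,0,0],[0.1,-0.5,0,0,0,0],[0.125,-0.77,0,0,0,0],[0.125,-0.77,0,0,0,0],[0.125,-0.77,0,0,0,0],[0.125,-0.77,0,0,0,0]]]' |tr '\n' ' '
python3 go.py 440 -298 15 191.1
python3 - <<'E'
from h import *
crop('side',270,200,450,384,4,'c21')
E
```

```text
clock: 30.98 ee_pos: [429.7, -25.7, 98.1] ee_rot: [-179.7, 0.2, -169.7] wrist_force: [0.1, -0.7, -1.3] finger_gap: 0.413 clock: 31.32 ee_pos: [432.5, -119.7, 98.3] ee_rot: [-179.6, 0.2, -169.7] wrist_force: [0.6, -0.7, -1.9] finger_gap: 0.412 clock: 31.65 ee_pos: [434.9, -213.6, 98.3] ee_rot: [-179.5, 0.2, -169.6] wrist_force: [0.4, -1.2, -0.0] finger_gap: 0.409 clock: 32.15 ee_pos: [438.3, -297.6, 96.9] ee_rot: [179.9, 0.1, -169.0] wrist_force: [0.6, 0.6, -1.3] finger_gap: 0.411 t 32.15 pos [ 438.3 -297.6   96.9] rot [ 1.7989e+02  1.2000e-01 -1.6903e+02] F [ 0.6  0.6 -1.3] gap 0.411
turn/pi [ 0.0006  0.0007 -0.0007]
shift [-0.0119 -0.0073  0.6824]
```

View pics/c21.png

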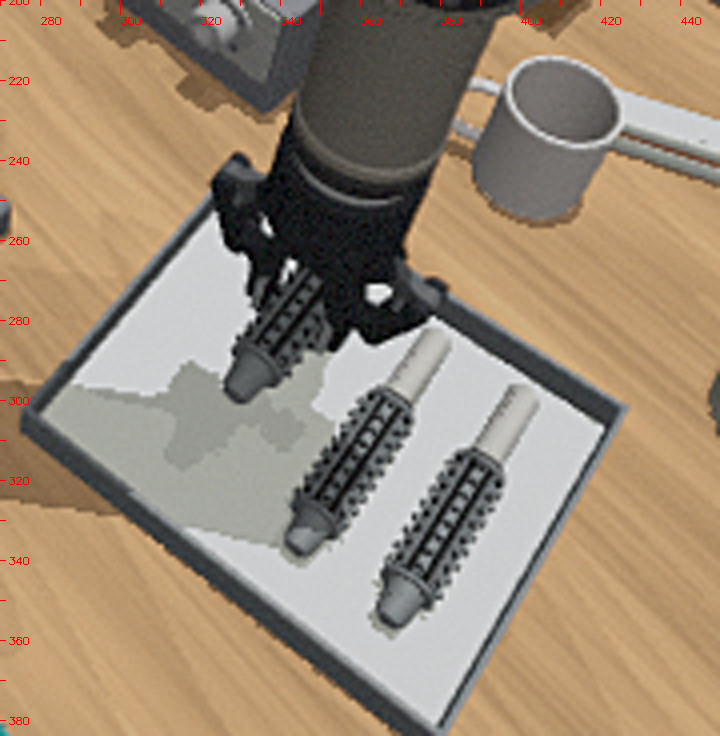

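```bash

python3 -m inch '[[[-0.01,0,0.2,0,0,0],[-0.01,0,0.45,0,0,0],[-0.01,0,0.65,0,0,0],[-0.01,0,0.75,0,0,0],[-0.01,0,0.83,0,0,0],[-0.01,0,0.83,0,0,0],[-0.01,0,0.83,0,0,0]]]' |tr '\n' ' '
python3 -m inch '[[[0,0,0.02,0,0,0],[0,0,0.05,0,0,0],[0,0,0.05,0,0,0]]]' |tr '\n' ' '
python3 -m inch '[[[0,0,0.02,0,0,0],[0,0,0.02,0,0,0],[0,0,0.02,0,0,0]]]' |tr '\n' ' '
```

```text
clock: 32.78 ee_pos: [440.6, -298.0, -1.5] ee_rot: [-180.0, 0.2, -168.9] wrist_force: [-0.5, -0.2, -1.8] finger_gap: 0.407 clock: 33.03 ee_pos: [440.4, -298.3, -7.6] ee_rot: [-180.0, 0.2, -168.9] wrist_force: [-0.3, -0.0, -1.1] finger_gap: 0.407 clock: 33.28 ee_pos: [440.3, -298.3, -10.2] ee_rot: [180.0, 0.2, -169.0] wrist_force: [0.1, 0.5, -0.7] finger_gap: 0.408
```

```bash

python3 -m inch '[[[0,0,0.02,0,0,0],[0,0,0.02,0,0,0],[0,0,0.02,0,0,0]]]' |tr '\n' ' '
python3 -m inch '[[[0,0,-0.005,0,0,0],[0,0,-0.01,0,0,0],[0,0,-0.01,0,0,0],[0,0,-0.01,0,0,0]]]' 0.45 |tr '\n' ' '
python3 -m inch '[[[0,0,-0.1,0,0,0],[0,0,-0.25,0,0,0],[0,0,-0.5,0,0,0],[0,0,-0.95,0,0,0],[0,0,-0.95,0,0,0]]]' |tr '\n' ' '
python3 - <<'E'
from h import *
crop('side',270,230,450,384,4,'c22')
E
python3 go.py 510 164 125
```

```text
clock: 33.53 ee_pos: [441.0, -298.2, -11.6] ee_rot: [180.0, 0.3, -168.9] wrist_force: [0.5, 1.6, 7.6] finger_gap: 0.412 clock: 33.87 ee_pos: [439.9, -298.2, -11.7] ee_rot: [180.0, 0.2, -169.0] wrist_force: [-0.2, -0.8, 0.3] finger_gap: 0.553 clock: 34.28 ee_pos: [442.2, -301.3, 108.4] ee_rot: [-179.6, 0.6, -169.0] wrist_force: [0.9, -1.2, -0.1] finger_gap: 0.552 t 34.33 pos [ 443.  -301.7  109.2] rot [-179.57    0.68 -168.98] F [ 1.1 -0.8  1. ] gap 0.549
shift [-1.2915  3.7014 -0.144 ]
4 calls of [-0.323  0.925 -0.036]
```

View pics/c22.png

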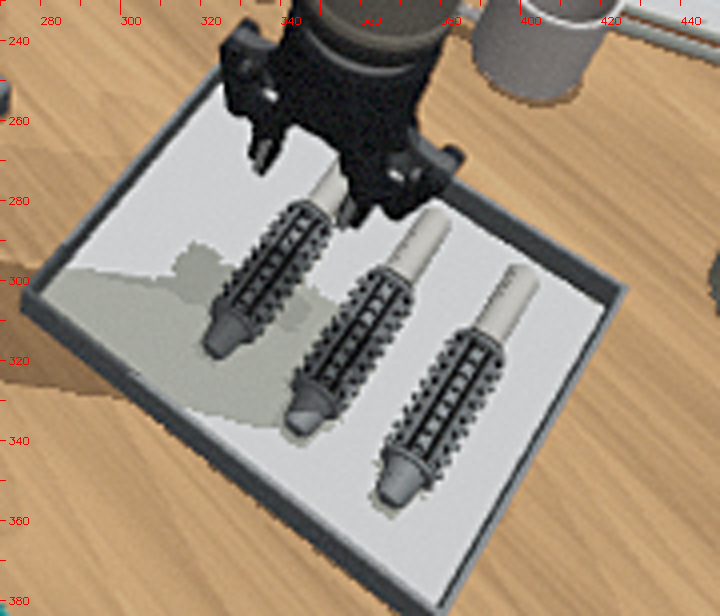

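```bash

python3 -m inch '[[[-0.1,0.3,-0.02,0,0,0],[-0.2,0.6,-0.03,0,0,0],[-0.32,0.925,-0.036,0,0,0],[-0.32,0.925,-0.036,0,0,0]]]' 0.3 |tr '\n' ' '
python3 -m inch '[[[-0.1,0.3,-0.02,0,0,0],[-0.2,0.6,-0.03,0,0,0],[-0.32,0.925,-0.036,0,0,0],[-0.32,0.925,-0.036,0,0,0]]]' |tr '\n' ' '
python3 -m inch '[[[-0.1,0.3,-0.02,0,0,0],[-0.2,0.6,-0.03,0,0,0],[-0.32,0.925,-0.036,0,0,0],[-0.32,0.925,-0.036,0,0,0]]]' |tr '\n' ' '
python3 -m inch '[[[-0.1,0.3,-0.02,0,0,0.01],[-0.2,0.6,-0.03,0,0,0.03],[-0.32,0.925,-0.036,0,0,0.045],[-0.32,0.925,-0.036,0,0,0.045],[-0.32,0.925,-0.036,0,0,0.045],[-0.32,0.925,-0.036,0,0,0.045]]]' |tr '\n' ' '
python3 go.py 510 164 39 183.25
```

```text
clock: 34.67 ee_pos: [458.3, -170.3, 106.2] ee_rot: [179.5, 0.3, -168.1] wrist_force: [-1.1, 0.6, -0.3] finger_gap: 0.702 clock: 35.0 ee_pos: [473.9, -54.4, 111.1] ee_rot: [179.6, 0.3, -168.1] wrist_force: [0.9, 0.9, -1.2] finger_gap: 0.7 clock: 35.33 ee_pos: [489.6, 62.0, 115.8] ee_rot: [179.6, 0.3, -168.1] wrist_force: [0.2, 2.5, 0.1] finger_gap: 0.697 clock: 35.83 ee_pos: [505.1, 166.0, 120.1] ee_rot: [-180.0, 0.1, -177.0] wrist_force: [-0.0, -0.3, -0.0] finger_gap: 0.7 t 35.83 pos [505.1 166.  120.1] rot [-1.7997e+02  1.4000e-01 -1.7700e+02] F [-0.  -0.3 -0. ] gap 0.7
turn/pi [-0.0002  0.0008 -0.0014]
shift [-0.0383 -0.0181  0.6761]
```

```bash
python3 -m inch '[[[-0.04,-0.018,0.2,0,0,-0.001],[-0.04,-0.018,0.4,0,0,-0.001],[-0.04,-0.018,0.6,0,0,-0.001],[-0.04,-0.018,0.68,0,0,-0.001],[-0.04,-0.018,0.69,0,0,-0.001],[-0.04,-0.018,0.69,0,0,-0.001],[-0.04,-0.018,0.69,0,0,-0.001]]]' |tr '\n' ' '; python3 - <<'E'
from h import *
crop('side',200,130,330,230,6,'c23')
E
```

```text
clock: 36.42 ee_pos: [511.7, 164.6, 39.0] ee_rot: [179.9, 0.3, -176.9] wrist_force: [0.5, 1.2, 1.2] finger_gap: 0.697
```

View pics/c23.png

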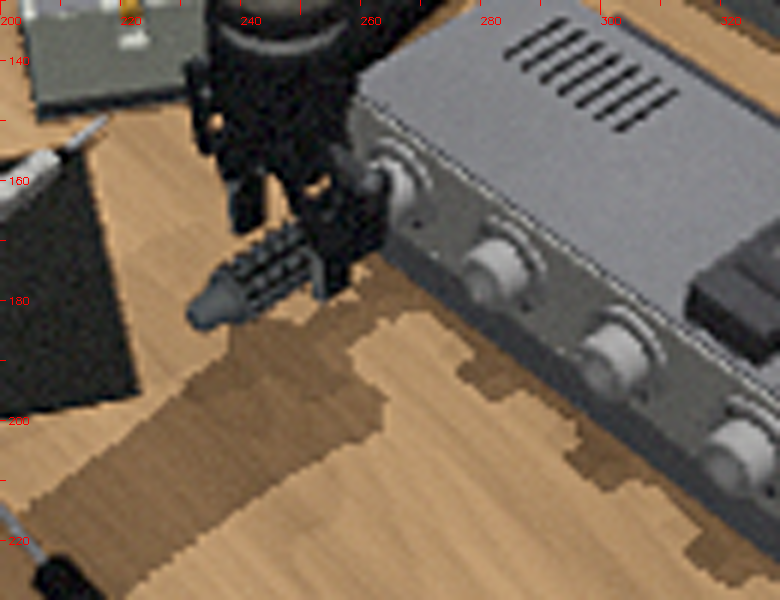

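```bash

python3 -m inch '[[[0,0,0,0,0,0],[0,0,0,0,0,0],[0,0,0,0,0,0],[0,0,0,0,0,0],[0,0,0,0,0,0],[0,0,0,0,0,0],[0,0,-0.008,0,0,0],[0,0,-0.008,0,0,0]]]' 1 40|tr '\n' ' '
python3 -m inch '[[[0.03,0,0,0,0,0],[0.06,0,0,0,0,0],[0.08,0,0,0,0,0],[0.08,0,0,0,0,0],[0.08,0,0,0,0,0]]]' |tr '\n' ' '
python3 -m inch '[[[0.06,0,0,0,0,0],[0.12,0,0,0,0,0],[0.18,0,0,0,0,0],[0.24,0,0,0,0,0],[0.3,0,0,0,0,0],[0.3,0,0,0,0,0]]]' |tr '\n' ' '
python3 -m inch '[[[0.06,0,0,0,0,0],[0.12,0,0,0,0,0],[0.18,0,0,0,0,0],[0.24,0,0,0,0,0],[0.3,0,0,0,0,0],[0.36,0,0,0,0,0],[0.36,0,0,0,0,0]]]' |tr '\n' ' '
python3 -m inch '[[[0,0,-0.2,0,0,0],[0,0,-0.5,0,0,0],[0,0,-0.5,0,0,-0.02],[0,0,-0.5,0,0,-0.044],[0,0,-0.5,0,0,-0.044]]]' |tr '\n' ' '
python3 go.py 429 -238 100 191.1
```

```text
clock: 37.13 ee_pos: [511.3, 165.2, 38.9] ee_rot: [179.9, 0.3, -176.9] wrist_force: [1.4, -1.1, 1.7] finger_gap: 0.412 clock: 37.55 ee_pos: [499.5, 164.7, 38.2] ee_rot: [179.9, 0.0, -176.8] wrist_force: [-0.7, 0.4, 2.4] finger_gap: 0.412 clock: 38.05 ee_pos: [461.6, 162.6, 37.7] ee_rot: [179.9, -0.1, -176.8] wrist_force: [-1.0, -1.0, -1.1] finger_gap: 0.405 clock: 38.63 ee_pos: [419.4, 160.2, 37.9] ee_rot: [179.9, 0.0, -176.8] wrist_force: [-0.7, -0.3, -2.0] finger_gap: 0.408 clock: 39.05 ee_pos: [422.2, 160.6, 99.0] ee_rot: [179.9, 0.3, -168.9] wrist_force: [0.5, -0.1, -1.2] finger_gap: 0.409 t 39.05 pos [422.2 160.6  99. ] rot [ 179.92    0.3  -168.87] F [ 0.5 -0.1 -1.2] gap 0.409
turn/pi [0.0004 0.0017 0.0002]
shift [ 0.5861 -3.2697 -0.0153]
4 calls of [ 0.147 -0.817 -0.004]
```

```bash

python3 -m inch '[[[0.06,-0.25,0,0,0,0],[0.1,-0.5,0,0,0,0],[0.147,-0.815,0,0,0,0],[0.147,-0.815,0,0,0,0]]]' |tr '\n' ' '
python3 -m inch '[[[0.06,-0.25,0,0,0,0],[0.1,-0.5,0,0,0,0],[0.147,-0.815,0,0,0,0],[0.147,-0.815,0,0,0,0]]]' |tr '\n' ' '
python3 -m inch '[[[0.06,-0.25,0,0,0,0],[0.1,-0.5,0,0,0,0],[0.147,-0.815,0,0,0,0],[0.147,-0.815,0,0,0,0]]]' |tr '\n' ' '
python3 -m inch '[[[0.06,-0.25,0,0,0,0],[0.1,-0.5,0,0,0,0],[0.147,-0.815,0,0,0,0],[0.147,-0.815,0,0,0,0],[0.147,-0.815,0,0,0,0],[0.147,-0.815,0,0,0,0]]]' |tr '\n' ' '
python3 go.py 427 -238 0 191.1
python3 - <<'E'
from h import *
crop('side',260,190,440,374,4,'c24')
E
```

```text
clock: 39.38 ee_pos: [422.9, 52.0, 98.1] ee_rot: [-179.8, 0.1, -169.7] wrist_force: [0.1, -0.7, -0.9] finger_gap: 0.407 clock: 39.72 ee_pos: [424.3, -47.6, 98.5] ee_rot: [-179.7, 0.2, -169.8] wrist_force: [-0.2, -0.8, -1.3] finger_gap: 0.406 clock: 40.05 ee_pos: [425.4, -147.7, 98.8] ee_rot: [-179.5, 0.2, -169.8] wrist_force: [0.8, -2.2, -1.1] finger_gap: 0.409 clock: 40.55 ee_pos: [426.9, -236.9, 97.3] ee_rot: [179.9, 0.1, -169.1] wrist_force: [-0.1, 0.8, -1.7] finger_gap: 0.412 t 40.55 pos [ 426.9 -236.9   97.3] rot [ 1.7992e+02  1.2000e-01 -1.6908e+02] F [-0.1  0.8 -1.7] gap 0.412
turn/pi [ 0.0004  0.0007 -0.001 ]
shift [ 0.0028 -0.0103  0.8111]
```

View pics/c24.png

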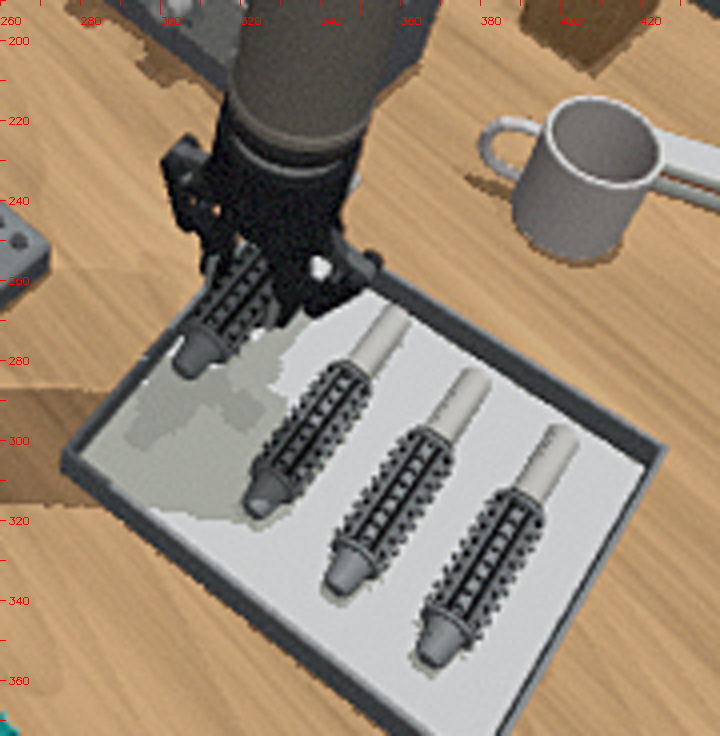

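```bash

python3 -m inch '[[[0,-0.01,0.2,0,0,0],[0,-0.01,0.45,0,0,0],[0,-0.01,0.65,0,0,0],[0,-0.01,0.75,0,0,0],[0,-0.01,0.83,0,0,0],[0,-0.01,0.83,0,0,0],[0,-0.01,0.83,0,0,0]]]' |tr '\n' ' '
python3 -m inch '[[[0,0,0.02,0,0,0],[0,0,0.05,0,0,0],[0,0,0.05,0,0,0]]]' |tr '\n' ' '
python3 -m inch '[[[0,0,0.02,0,0,0],[0,0,0.02,0,0,0],[0,0,0.02,0,0,0]]]' |tr '\n' ' '
```

```text
clock: 41.18 ee_pos: [428.5, -238.2, -1.3] ee_rot: [180.0, 0.2, -168.9] wrist_force: [0.1, 0.6, -0.7] finger_gap: 0.414 clock: 41.43 ee_pos: [428.3, -238.4, -7.4] ee_rot: [180.0, 0.2, -168.9] wrist_force: [-1.0, -0.6, -1.6] finger_gap: 0.413 clock: 41.68 ee_pos: [428.6, -238.7, -9.6] ee_rot: [-180.0, 0.3, -168.9] wrist_force: [0.2, 0.5, 1.8] finger_gap: 0.406
```

```bash

python3 -m inch '[[[0,0,0,0,0,0],[0,0,0,0,0,0],[0,0,0,0,0,0],[0,0,0,0,0,0]]]' 0.45 |tr '\n' ' '
python3 -m inch '[[[0,0,-0.1,0,0,0],[0,0,-0.25,0,0,0],[0,0,-0.5,0,0,0],[0,0,-0.95,0,0,0],[0,0,-0.95,0,0,0]]]' |tr '\n' ' '
python3 -m inch '[[[0,0.3,-0.1,0,0,0],[0,0.6,-0.25,0,0,0],[0,0.95,-0.3,0,0,0],[0,0.95,-0.3,0,0,0]]]' |tr '\n' ' '
python3 -m inch '[[[0,0.3,0,0,0,0],[0,0.6,0,0,0,0],[0,0.95,0,0,0,0],[0,0.95,0,0,0,0]]]' |tr '\n' ' '
python3 - <<'E'
from h import *
i=env.camera('side'); cv2.imwrite('pics/s25.png',i); crop('side',260,200,440,384,4,'c25',i)
j=env.camera('top'); cv2.imwrite('pics/t25.png',j); crop('top',120,140,440,250,2,'ct25',j); 
E
python3 go.py 449 321 100
```

```text
clock: 42.02 ee_pos: [427.7, -238.3, -10.2] ee_rot: [180.0, 0.2, -169.0] wrist_force: [0.2, -0.9, -1.3] finger_gap: 0.553 clock: 42.43 ee_pos: [430.1, -241.2, 109.5] ee_rot: [-179.7, 0.6, -169.0] wrist_force: [1.8, -1.2, -0.2] finger_gap: 0.547 clock: 42.77 ee_pos: [405.8, -117.4, 141.1] ee_rot: [179.5, 0.3, -168.2] wrist_force: [-0.8, 0.8, -1.0] finger_gap: 0.552 clock: 43.1 ee_pos: [381.8, -6.7, 140.0] ee_rot: [179.6, 0.1, -168.2] wrist_force: [-0.0, 0.5, -0.4] finger_gap: 0.553 t 43.2 pos [383.5 -13.3 140.4] rot [ 179.94    0.21 -168.67] F [ 0.7 -1.2  0.5] gap 0.55
shift [-1.0818  2.6237  0.3433]
3 calls of [-0.361  0.875  0.114]
```

View pics/c25.png

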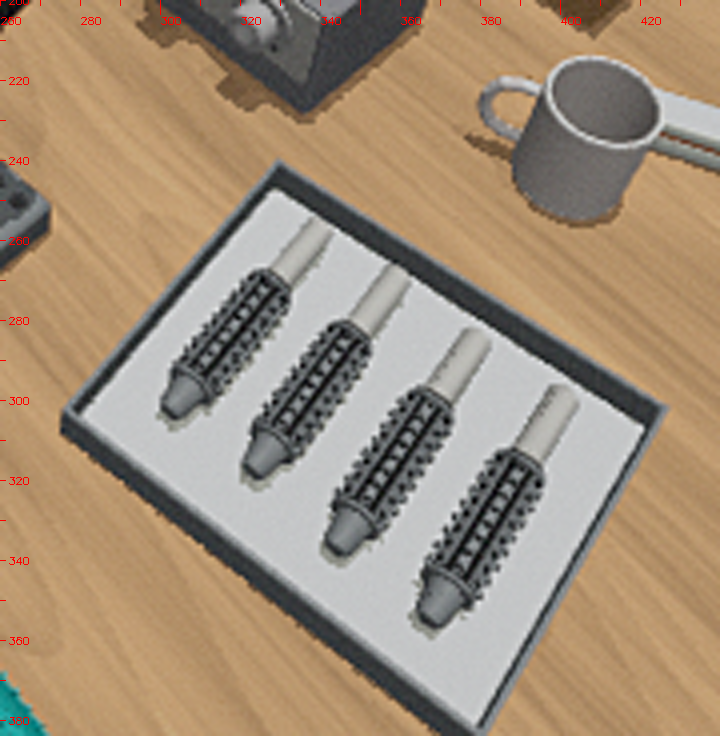

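View pics/t25.png

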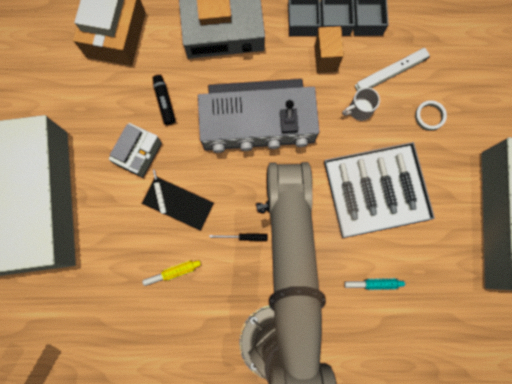

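View pics/s25.png

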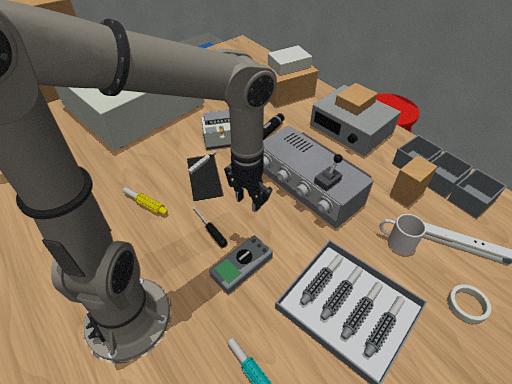

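All four brushes lie flat and separate. In the top view the stylus has been knocked to about (159,195). I'll measure it again.

```bash
python3 - <<'E'
from h import *
crop('side',170,100,270,210,7,'c26',cv2.imread('pics/s25.png')); crop('top',100,110,230,240,5,'ct26',cv2.imread('pics/t25.png'))
E
```

```text
(no output)
```

View pics/c26.png

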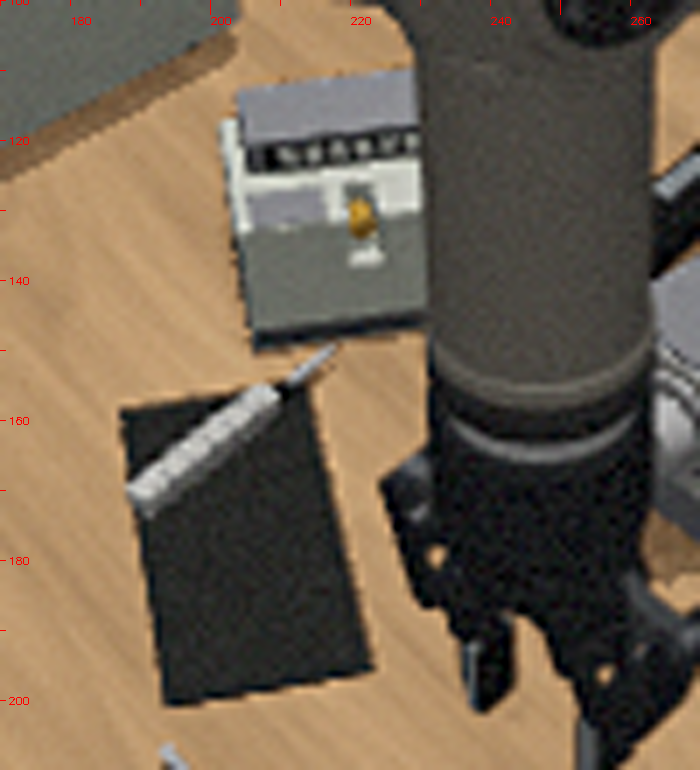

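View pics/ct26.png

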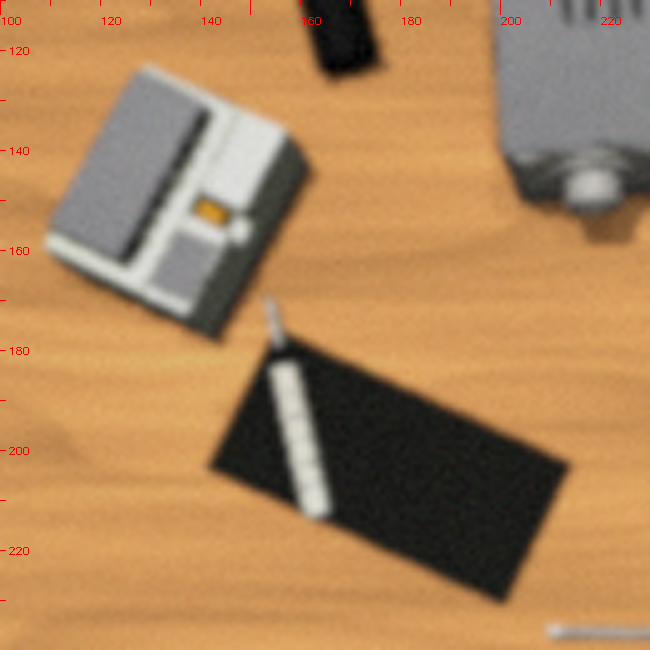

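```bash
python3 -c "
from h import *
a=bp('top',[(156.5,182),(163.5,211.5)],19);b=bp('top',[(153.5,169.5)],11);print(a,b,a.mean(0),np.linalg.norm(a[1]-a[0]))
c=bp('side',[(207.5,156.5),(188.5,170.5)],19);d=bp('side',[(217,149.5)],11);print(c,d,c.mean(0),np.linalg.norm(c[1]-c[0]))
for P in(a,c): v=P[0]-P[1]; print(np.degrees(np.arctan2(v[1],v[0])))
for P,q in((a,b),(c,d)): v=q[0]-P[1]; print(np.degrees(np.arctan2(v[1],v[0])))
"; python3 -c "
from h import *
# counter/btn checks
from ov import T
C=(584.2,429,63.4)
print('btn face',T(C,[(-38,0,62)]),'slot mouth',T(C,[(-50,0,62)]))
print(proj('top',T(C,[(-38,0,62),(-50,0,50)])),proj('side',T(C,[(-38,0,62),(-50,0,50)])))
"

```

```text
[[487.77562646 366.35968815  19.        ]
 [394.09964954 342.1540644   19.        ]] [[529.94230206 378.62352435  11.        ]] [440.937638   354.25687628  19.        ] 96.75278224633716
[[477.71962585 358.66768024  19.        ]
 [387.0966493  339.59836674  19.        ]] [[530.36748968 376.68999309  11.        ]] [432.40813757 349.13302349  19.        ] 92.60757310174922
14.488171672520618
11.883083373094623
15.027752181244836
14.514718195581727
btn face [[567.18515466 395.022139    62.        ]] slot mouth [[561.81204561 384.29228816  62.        ]]
[[145.0254812  154.11311161]
 [149.31222552 156.7307435 ]] [[221.42497123 132.1551787 ]
 [222.1199335  136.78892784]]
```

```bash
python3 -c "
from h import *
a=np.radians(63.4);R=np.array([[np.cos(a),np.sin(a)],[-np.sin(a),np.cos(a)]])
def cc(p): return (R@(p[:,:2]-[584.2,429]).T).T.round(1).tolist()
print('btn top',cc(bp('top',[(141.8,152.3),(144.5,153.5)],68)),'side face',cc(bp('side',[(219.8,131)],62)))
print('floor',cc(bp('top',[(147.5,156.5)],50)),cc(bp('side',[(221,136.5)],50)))
"

```

```text
btn top [[-28.3, 0.1], [-37.6, -0.2]] side face [[-30.1, 4.9]]
floor [[-44.6, 1.8]] [[-47.5, 3.8]]
```

```bash
python3 go.py 438 353 60 194.5; python3 -c "
from plant import env; print(env.state()['joint_positions'].round(1))"
```

```text
t 43.2 pos [383.5 -13.3 140.4] rot [ 179.94    0.21 -168.67] F [ 0.7 -1.2  0.5] gap 0.55
turn/pi [ 0.0003  0.0012 -0.0176]
shift [-1.0431  2.9028  0.6768]
3 calls of [-0.348  0.968  0.226]
[-40.5   0.2  40.7 117.3  -0.3  62.4 101.7]
```

```bash

python3 -m inch '[[[-0.1,0.3,0,0,0,0],[-0.2,0.6,0,0,0,0],[-0.35,0.965,0.1,0,0,0],[-0.35,0.965,0.1,0,0,0]]]' 0.5 80|tr '\n' ' '
python3 -m inch '[[[-0.1,0.3,0,0,0,0],[-0.2,0.6,0,0,0,0],[-0.35,0.965,0.1,0,0,0],[-0.35,0.965,0.1,0,0,0]]]' |tr '\n' ' '
python3 -m inch '[[[-0.1,0.3,0,0,0,0],[-0.2,0.6,0,0,0,-0.018],[-0.35,0.965,0.3,0,0,-0.018],[-0.35,0.965,0.3,0,0,-0.018],[-0.35,0.965,0.3,0,0,-0.018],[-0.35,0.965,0.3,0,0,-0.018]]]' |tr '\n' ' '
python3 go.py 438 353 -14 194.5
python3 - <<'E'
from h import *
crop('side',160,80,270,210,6,'c27');cv2.imwrite('pics/t27.png',env.camera('top'))
E
```

```text
clock: 43.53 ee_pos: [403.7, 112.6, 127.8] ee_rot: [179.9, 0.3, -168.6] wrist_force: [-0.8, 0.0, 0.8] finger_gap: 0.505 clock: 43.87 ee_pos: [422.4, 235.2, 115.4] ee_rot: [179.8, 0.3, -168.6] wrist_force: [-0.2, 0.0, -0.9] finger_gap: 0.501 clock: 44.37 ee_pos: [441.6, 348.5, 79.5] ee_rot: [-179.8, 0.1, -165.7] wrist_force: [-0.1, -0.2, 1.0] finger_gap: 0.496 t 44.37 pos [441.6 348.5  79.5] rot [-1.7982e+02  9.0000e-02 -1.6575e+02] F [-0.1 -0.2  1. ] gap 0.496
turn/pi [-0.001   0.0005 -0.0014]
shift [0.0211 0.0464 0.7793]
```

View pics/c27.png

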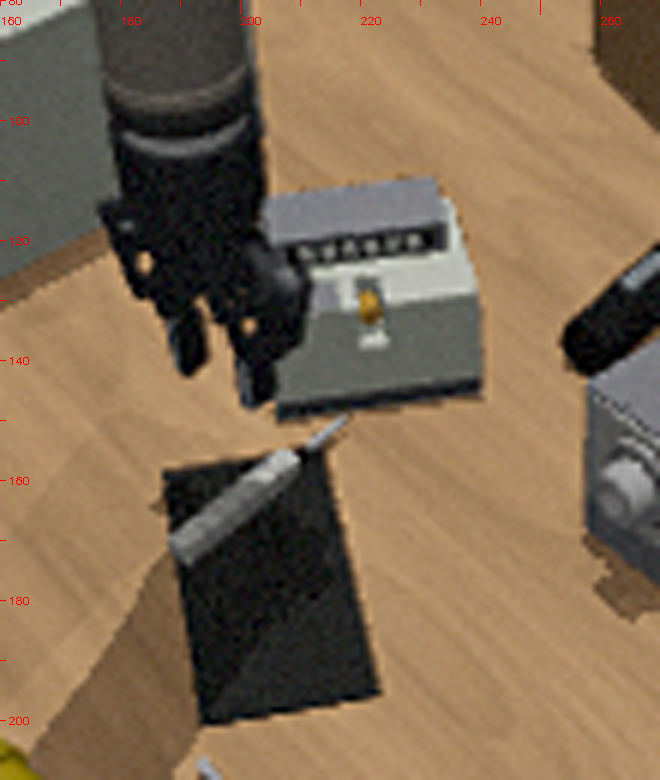

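View pics/t27.png

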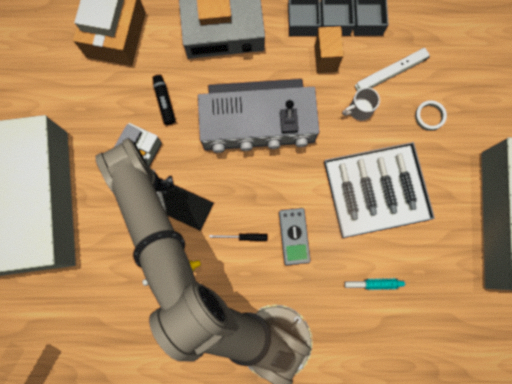

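```bash

python3 -m inch '[[[0.02,0.045,0.2,0,0,-0.001],[0.02,0.045,0.4,0,0,-0.001],[0.02,0.045,0.5,0,0,-0.001],[0.02,0.045,0.5,0,0,-0.001],[0.02,0.045,0.5,0,0,-0.001],[0.02,0.045,0.5,0,0,-0.001]]]' |tr '\n' ' '
python3 go.py 438 353 -14 194.5
python3 - <<'E'
from h import *
crop('side',160,110,240,200,8,'c28')
E
```

```text
clock: 44.97 ee_pos: [439.1, 355.0, 22.2] ee_rot: [179.9, 0.3, -165.6] wrist_force: [0.4, 0.2, 0.4] finger_gap: 0.499 t 44.97 pos [439.1 355.   22.2] rot [ 179.93    0.35 -165.6 ] F [0.4 0.2 0.4] gap 0.499
turn/pi [ 0.0004  0.0019 -0.0006]
shift [ 0.0148 -0.0146  0.3015]
```

View pics/c28.png

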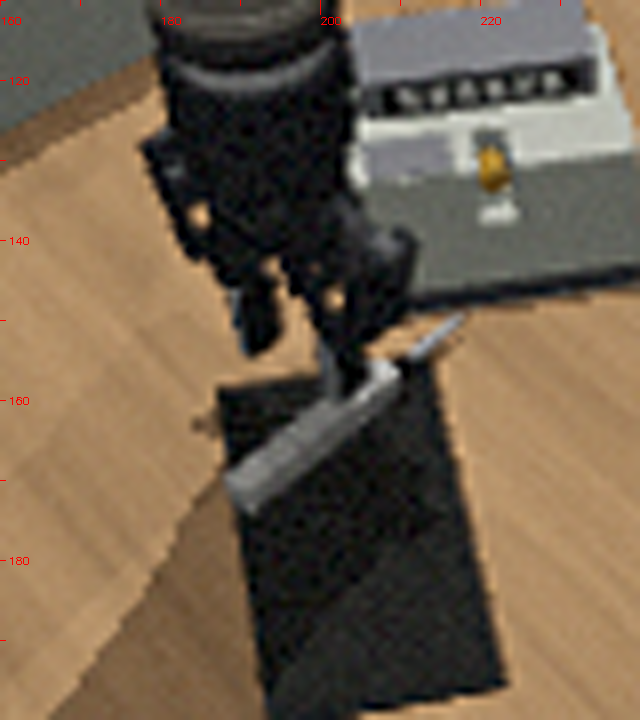

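```bash
python3 -c "
from h import *
print(proj('side',[(438,353,19),(439,355,45),(439,355,50),(449.2,334,47),(432,375,47)]), bp('side',[(191,153.5),(202,159)],48))"
```

```text
[[198.93806067 162.09391248]
 [198.0115555  156.20170397]
 [197.84274632 155.13118883]
 [203.71954848 157.75597685]
 [193.16811674 153.58264747]] [[425.80333755 379.04054344  48.        ]
 [440.62297009 331.38570283  48.        ]]
```

```bash

python3 -m inch '[[[0.01,-0.02,0.1,0,0.001,0],[0.01,-0.02,0.2,0,0.001,0],[0.01,-0.02,0.3,0,0.001,0],[0.01,-0.02,0.3,0,0.001,0],[0.01,-0.02,0.3,0,0.001,0]]]' |tr '\n' ' '
python3 -m inch '[[[0,0,0,0,0,0],[0,0,0,0,0,0],[0,0,0,0,0,0],[0,0,0,0,0,0],[0,0,0,0,0,0],[0,0,0,0,0,0]]]' 1 80 |tr '\n' ' '
python3 - <<'E'
from h import *
crop('side',160,110,240,200,8,'c29')
E
```

```text
clock: 45.43 ee_pos: [435.8, 351.7, -17.1] ee_rot: [-179.9, -0.2, -165.5] wrist_force: [-0.3, -0.1, 0.1] finger_gap: 0.498 clock: 45.93 ee_pos: [437.6, 353.1, -14.8] ee_rot: [179.9, 0.1, -165.5] wrist_force: [-0.6, 0.1, 3.5] finger_gap: 0.155
```

View pics/c29.png

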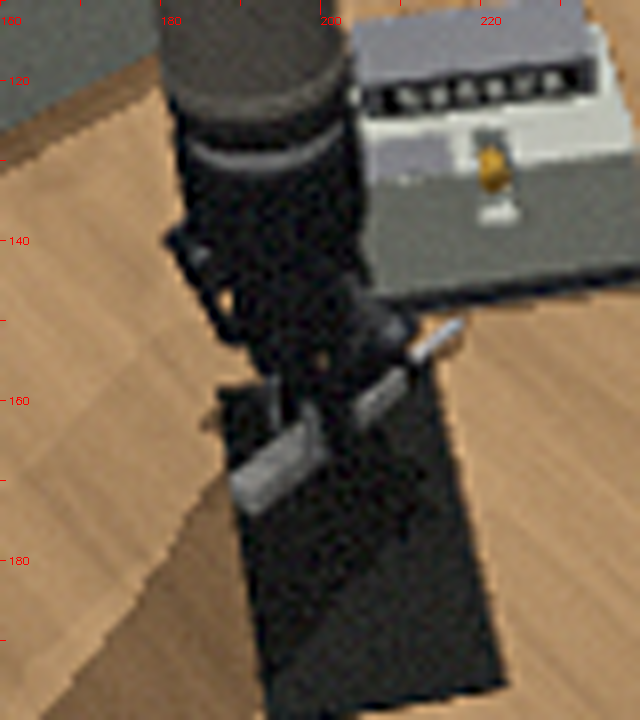

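```bash

python3 -m inch '[[[0,0,-0.15,0,0,0],[0,0,-0.35,0,0,0],[0,0,-0.6,0,0,0],[0,0,-0.7,0,0,0],[0,0,-0.7,0,0,0]]]' |tr '\n' ' '
python3 go.py 506.8 277.7 70 243.4
python3 - <<'E'
from h import *
crop('side',160,90,240,190,7,'c30')
E
```

```text
clock: 46.4 ee_pos: [439.3, 354.2, 71.8] ee_rot: [179.8, 0.4, -165.5] wrist_force: [1.1, 0.5, -0.4] finger_gap: 0.157 t 46.4 pos [439.3 354.2  71.8] rot [ 179.8     0.36 -165.53] F [ 1.1  0.5 -0.4] gap 0.157
turn/pi [ 2.000e-04  2.400e-03 -2.718e-01]
shift [-0.385  -0.7576  0.0145]
```

View pics/c30.png

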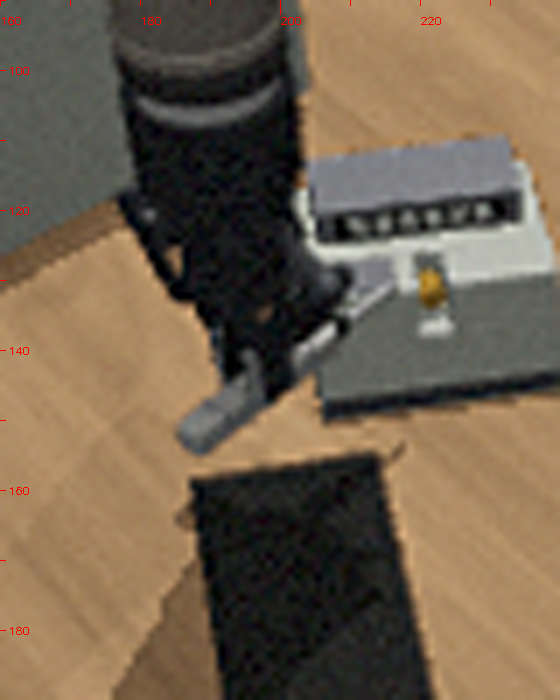

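```bash

python3 -m inch '[[[-0.15,-0.3,0,0,0,0],[-0.3,-0.6,0,0,0,0],[-0.385,-0.757,0,0,0,-0.03],[-0.385,-0.757,0,0,0,-0.07],[-0.385,-0.757,0,0,0,-0.11],[-0.385,-0.757,0,0,0,-0.15],[-0.385,-0.757,0,0,0,-0.19],[-0.385,-0.757,0,0,0,-0.23],[-0.385,-0.757,0,0,0.002,-0.271],[-0.385,-0.757,0,0,0.002,-0.271],[-0.385,-0.757,0,0,0.002,-0.271]]]' |tr '\n' ' '
python3 go.py 506.8 277.7 36 243.4
python3 - <<'E'
from h import *
crop('side',180,90,290,200,7,'c31');cv2.imwrite('pics/t31.png',env.camera('top'))
E
```

```text
clock: 47.37 ee_pos: [503.2, 275.6, 66.6] ee_rot: [179.7, -0.5, -116.9] wrist_force: [0.3, 0.4, -0.8] finger_gap: 0.161 t 47.37 pos [503.2 275.6  66.6] rot [ 179.73   -0.46 -116.9 ] F [ 0.3  0.4 -0.8] gap 0.161
turn/pi [ 0.0015 -0.0025 -0.0017]
shift [-0.0315 -0.0201  0.2548]
```

View pics/c31.png

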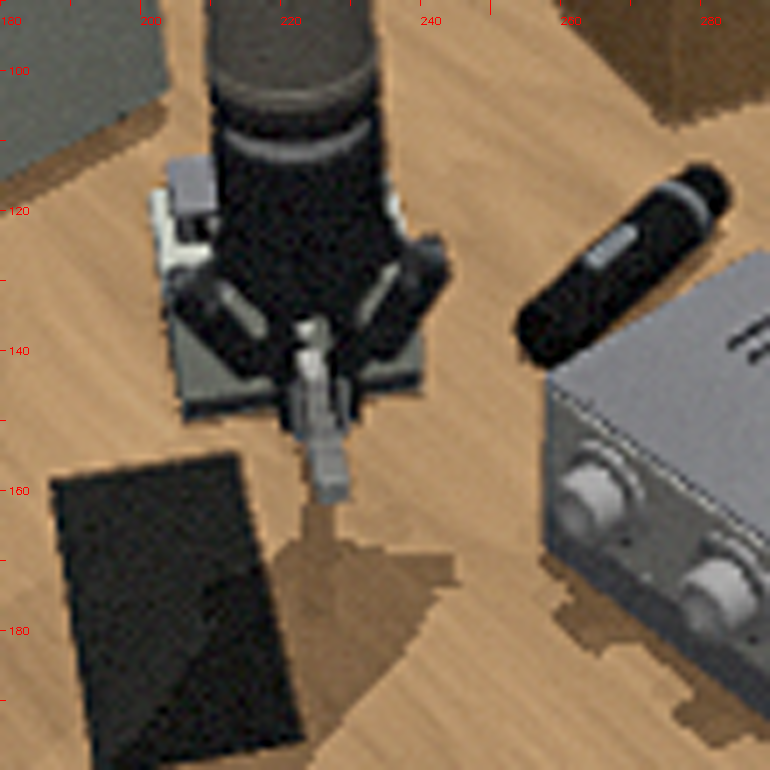

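View pics/t31.png

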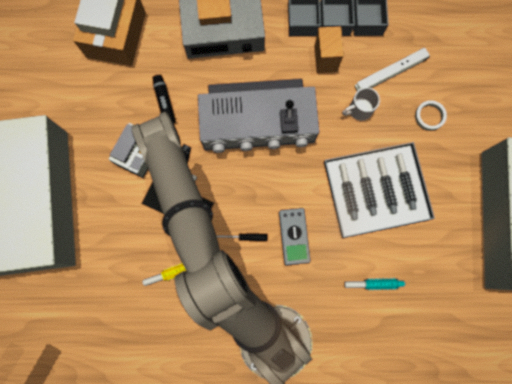

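```bash
python3 go.py 507.6 277.2 36.2 243.4
python3 -m inch '[[[-0.03,-0.025,0.1,0.0015,-0.0025,-0.0017],[-0.03,-0.025,0.2,0.0015,-0.0025,-0.0017],[-0.03,-0.025,0.255,0.0015,-0.0025,-0.0017],[-0.03,-0.025,0.255,0.0015,-0.0025,-0.0017],[-0.03,-0.025,0.255,0.0015,-0.0025,-0.0017],[-0.03,-0.025,0.255,0.0015,-0.0025,-0.0017]]]' |tr '\n' ' '
python3 go.py 507.6 277.2 36.2 243.4
python3 - <<'E'
from h import *
crop('side',190,110,270,190,9,'c32')
c=np.array([507.6,277.2,62]);d=np.array([.4478,.8942,0]);l=np.array([-.8942,.4478,0]);u=np.array([0,0,8])
print(proj('side',[c-50*d+8*l+u,c-50*d-8*l+u,c-50*d-8*l-u,c-50*d+8*l-u,c+95*d, c+50*d+8*l+u]))
E
```

```text
t 47.47 pos [503.6 275.7  67.3] rot [ 179.78   -0.41 -116.89] F [-0.7  0.4 -0.5] gap 0.159
turn/pi [ 0.0012 -0.0023 -0.0016]
shift [-0.0281 -0.0246  0.2588]
clock: 47.97 ee_pos: [509.0, 278.1, 38.3] ee_rot: [-179.9, 0.2, -116.5] wrist_force: [0.7, 1.1, -0.5] finger_gap: 0.158 t 47.97 pos [509.  278.1  38.3] rot [-179.85    0.19 -116.46] F [ 0.7  1.1 -0.5] gap 0.158
turn/pi [-0.0008  0.001   0.0008]
shift [0.0121 0.0066 0.0177]
[[226.58619916 164.73651086]
 [231.38431713 164.04980391]
 [231.61507246 167.53438135]
 [226.86504308 168.22051721]
 [222.75774682 138.56762451]
 [222.20643867 145.23310065]]
```

View pics/c32.png

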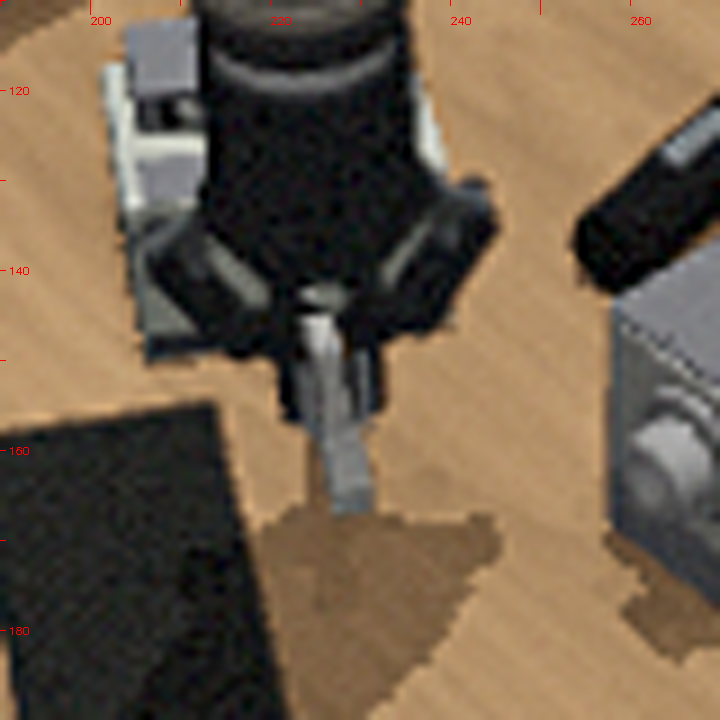

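```bash

python3 -m inch '[[[0.01,0.007,0.018,0,0,0],[-0.05,0.007,0.018,0,0,0],[-0.1,0.007,0.018,0,0,0],[-0.15,0.007,0.018,0,0,0],[-0.2,0.007,0.018,0,0,0],[-0.23,0.007,0.018,0,0,0],[-0.23,0.007,0.018,0,0,0],[-0.23,0.007,0.018,0,0,0]]]' |tr '\n' ' '
python3 go.py 521.9 305.8 36.2 243.4
python3 - <<'E'
from h import *
crop('side',190,90,270,180,8,'c33')
E
```

```text
clock: 48.68 ee_pos: [520.1, 303.2, 35.6] ee_rot: [-179.9, 0.1, -116.4] wrist_force: [0.0, -0.5, -0.5] finger_gap: 0.157 t 48.68 pos [520.1 303.2  35.6] rot [-1.7988e+02  1.3000e-01 -1.1641e+02] F [ 0.  -0.5 -0.5] gap 0.157
turn/pi [-0.0007  0.0007  0.0011]
shift [-0.0257 -0.0036 -0.0046]
```

View pics/c33.png

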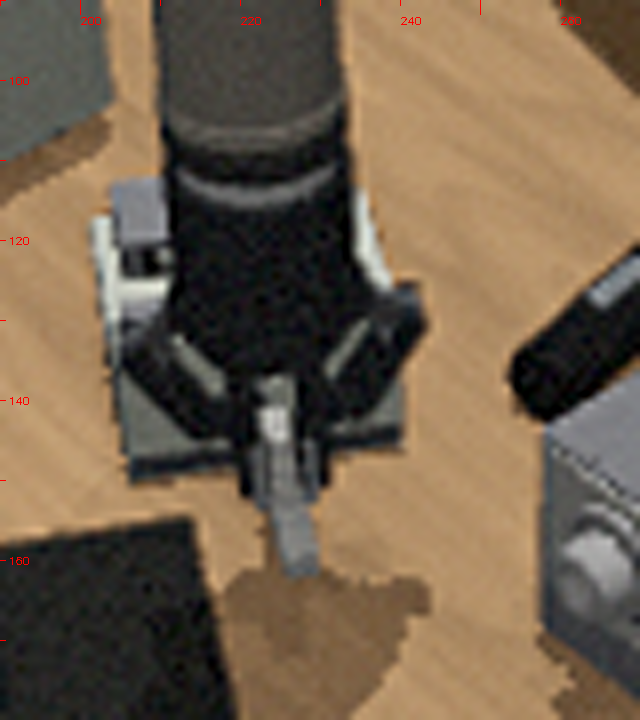

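```bash

python3 -m inch '[[[-0.02,0,-0.003,0,0,0],[-0.04,0,-0.003,0,0,0],[-0.04,0,-0.003,0,0,0]]]' |tr '\n' ' '
python3 -m inch '[[[-0.02,0,0,0,0,0],[-0.04,0,0,0,0,0],[-0.04,0,0,0,0,0]]]' |tr '\n' ' '
python3 -m inch '[[[-0.01,0,0,0,0,0],[-0.02,0,0,0,0,0],[-0.02,0,0,0,0,0]]]' |tr '\n' ' '
```

```text
clock: 48.98 ee_pos: [522.5, 307.8, 36.3] ee_rot: [-179.9, 0.2, -116.4] wrist_force: [-0.7, 0.2, -0.5] finger_gap: 0.154 clock: 49.23 ee_pos: [524.2, 311.0, 35.9] ee_rot: [-179.9, 0.1, -116.4] wrist_force: [-1.0, -2.3, 0.0] finger_gap: 0.156 clock: 49.48 ee_pos: [525.2, 313.0, 35.9] ee_rot: [-179.9, 0.1, -116.5] wrist_force: [-1.2, -3.6, -0.1] finger_gap: 0.156
```

```bash

python3 -m inch '[[[-0.01,0,0,0,0,0],[-0.015,0,0,0,0,0],[-0.015,0,0,0,0,0],[-0.015,0,0,0,0,0]]]' |tr '\n' ' '
python3 -m inch '[[[-0.01,0,0,0,0,0],[-0.015,0,0,0,0,0],[-0.015,0,0,0,0,0],[-0.015,0,0,0,0,0],[-0.015,0,0,0,0,0]]]' |tr '\n' ' '
```

```text
clock: 49.82 ee_pos: [526.1, 314.7, 35.9] ee_rot: [-179.9, 0.1, -116.5] wrist_force: [-1.6, -3.8, 0.6] finger_gap: 0.157 clock: 50.23 ee_pos: [526.0, 314.7, 35.6] ee_rot: [-179.9, -0.1, -116.5] wrist_force: [-3.6, -6.0, 1.0] finger_gap: 0.157
```

```bash

python3 -m inch '[[[0,0,0,0,0,0],[0,0,0,0,0,0],[0,0,0,0,0,0],[0,0,0,0,0,0]]]' |tr '\n' ' '
python3 -m inch '[[[0.05,0,0,0,0,0],[0.1,0,0,0,0,0],[0.2,0,0,0,0,0],[0.35,0,0,0,0,0],[0.5,0,0,0,0,0],[0.5,0,0,0,0,0]]]' |tr '\n' ' '
python3 go.py 414 283 50 243.4
python3 - <<'E'
from h import *
crop('side',180,90,280,190,7,'c34')
E
```

```text
clock: 50.57 ee_pos: [526.0, 314.7, 35.6] ee_rot: [-179.9, -0.1, -116.5] wrist_force: [-4.2, -6.3, 2.0] finger_gap: 0.157 clock: 51.07 ee_pos: [500.0, 260.6, 36.4] ee_rot: [-179.9, 0.1, -116.6] wrist_force: [-0.3, -0.6, -0.5] finger_gap: 0.159 t 51.07 pos [500.  260.6  36.4] rot [-1.7985e+02  1.5000e-01 -1.1661e+02] F [-0.3 -0.6 -0.5] gap 0.159
turn/pi [-0.0008  0.0008 -0.0001]
shift [ 0.1535  0.724  -0.1152]
```

View pics/c34.png

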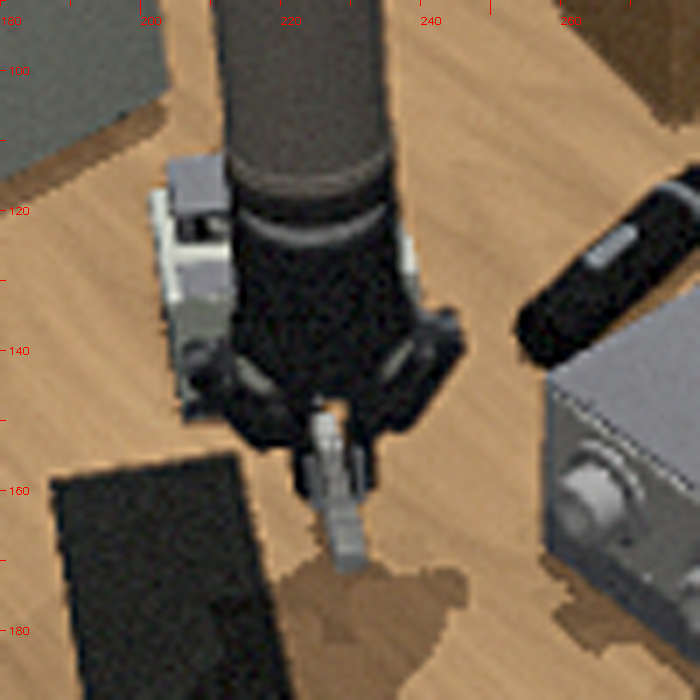

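```bash

python3 -m inch '[[[0.05,0.2,-0.1,0,0,0],[0.1,0.45,-0.1,0,0,0],[0.153,0.724,-0.1,0,0,0],[0.153,0.724,-0.1,0,0,0],[0.153,0.724,-0.1,0,0,0],[0.153,0.724,-0.1,0,0,0]]]' |tr '\n' ' '
python3 -m inch '[[[0,0,0.1,0,0,0],[0,0,0.25,0,0,0],[0,0,0.38,0,0,0],[0,0,0.38,0,0,0],[0,0,0.38,0,0,0]]]' |tr '\n' ' '
python3 go.py 414 283 -14 243.4
python3 - <<'E'
from h import *
crop('side',160,100,270,210,7,'c35')
E
```

```text
clock: 51.62 ee_pos: [415.5, 287.4, 48.6] ee_rot: [-179.8, 0.4, -116.3] wrist_force: [0.1, -0.7, -0.4] finger_gap: 0.156 clock: 52.03 ee_pos: [415.5, 285.1, 1.8] ee_rot: [-179.9, 0.1, -116.5] wrist_force: [0.4, 0.4, -0.3] finger_gap: 0.154 t 52.03 pos [415.5 285.1   1.8] rot [-1.7986e+02  1.1000e-01 -1.1653e+02] F [ 0.4  0.4 -0.3] gap 0.154
turn/pi [-0.0008  0.0006  0.0004]
shift [0.0214 0.0036 0.1318]
```

View pics/c35.png

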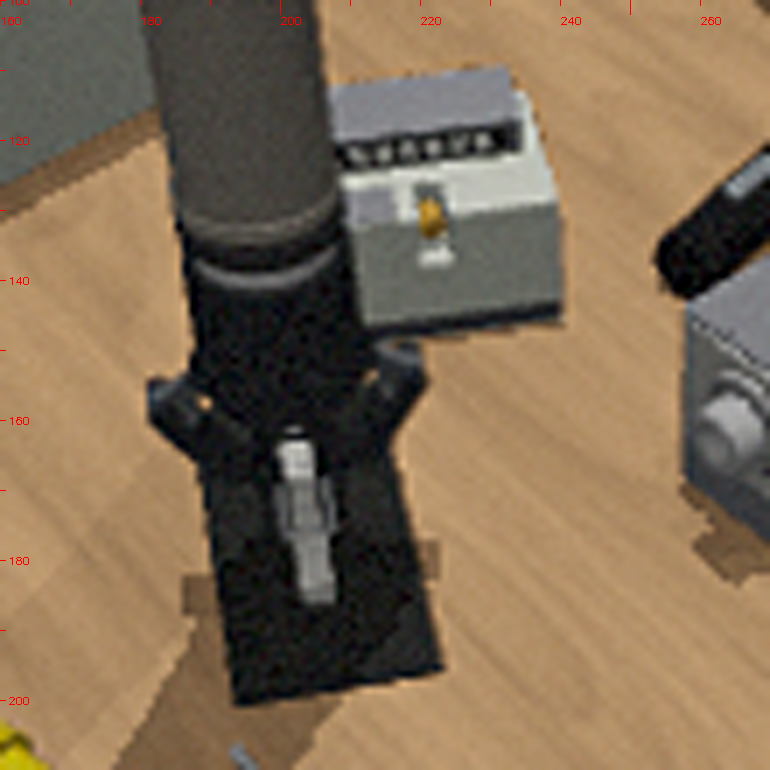

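Stylus is above the mat's middle and the button is out. I'll lower it until it touches.

```bash

python3 -m inch '[[[0,0,0.05,0,0,0],[0,0,0.1,0,0,0],[0,0,0.115,0,0,0],[0,0,0.115,0,0,0]]]' |tr '\n' ' '
python3 -m inch '[[[0,0,0.01,0,0,0],[0,0,0.01,0,0,0],[0,0,0.01,0,0,0]]]' |tr '\n' ' '
python3 -m inch '[[[0,0,0.01,0,0,0],[0,0,0.01,0,0,0],[0,0,0.01,0,0,0]]]' |tr '\n' ' '
```

```text
clock: 52.42 ee_pos: [414.2, 285.3, -12.1] ee_rot: [-179.9, 0.1, -116.4] wrist_force: [0.2, 0.2, 0.3] finger_gap: 0.156 clock: 52.67 ee_pos: [414.7, 285.6, -12.7] ee_rot: [-179.9, 0.2, -116.4] wrist_force: [-0.5, 0.1, -0.0] finger_gap: 0.152 clock: 52.92 ee_pos: [414.5, 285.5, -14.0] ee_rot: [-179.9, 0.1, -116.4] wrist_force: [-1.4, -0.2, -0.6] finger_gap: 0.162
```

```bash

python3 -m inch '[[[0,0,0.01,0,0,0],[0,0,0.01,0,0,0],[0,0,0.01,0,0,0]]]' |tr '\n' ' '
python3 -m inch '[[[0,0,0,0,0,0],[0,0,0,0,0,0],[0,0,0,0,0,0],[0,0,0,0,0,0]]]' 0.6 30|tr '\n' ' '
python3 -m inch '[[[0,0,-0.1,0,0,0],[0,0,-0.25,0,0,0],[0,0,-0.5,0,0,0],[0,0,-0.95,0,0,0],[0,0,-0.95,0,0,0]]]' |tr '\n' ' '
python3 -m inch '[[[0.3,0.1,-0.1,0,0,0],[0.6,0.2,-0.25,0,0,0],[0.9,0.2,-0.3,0,0,0],[0.9,0.2,-0.3,0,0,0]]]' |tr '\n' ' '
python3 -m inch '[[[0.3,0.1,-0.1,0,0,0],[0.6,0.2,-0.25,0,0,0],[0.9,0.2,-0.3,0,0,0],[0.9,0.2,-0.3,0,0,0],[0.9,0.2,-0.3,0,0,0],[0.9,0.2,-0.3,0,0,0]]]' |tr '\n' ' '
python3 - <<'E'
from h import *
i=env.camera('side');cv2.imwrite('pics/s36.png',i);j=env.camera('top');cv2.imwrite('pics/t36.png',j)
crop('top',100,110,230,240,5,'ct36',j)
E
```

```text
clock: 53.17 ee_pos: [414.8, 285.7, -14.8] ee_rot: [-179.9, 0.2, -116.4] wrist_force: [-1.2, -0.4, 3.7] finger_gap: 0.156 clock: 53.5 ee_pos: [414.5, 285.5, -15.4] ee_rot: [-179.9, 0.1, -116.4] wrist_force: [-0.2, -0.5, -0.6] finger_gap: 0.4 clock: 53.92 ee_pos: [417.4, 287.4, 104.0] ee_rot: [-179.6, 0.6, -116.5] wrist_force: [0.7, 0.4, 0.7] finger_gap: 0.397 clock: 54.25 ee_pos: [341.5, 193.5, 134.9] ee_rot: [-180.0, -0.0, -116.7] wrist_force: [0.1, -0.0, -1.0] finger_gap: 0.403 clock: 54.75 ee_pos: [275.3, 113.9, 170.3] ee_rot: [-179.9, 0.2, -116.5] wrist_force: [0.3, 0.7, -0.0] finger_gap: 0.398
```

View pics/s36.png

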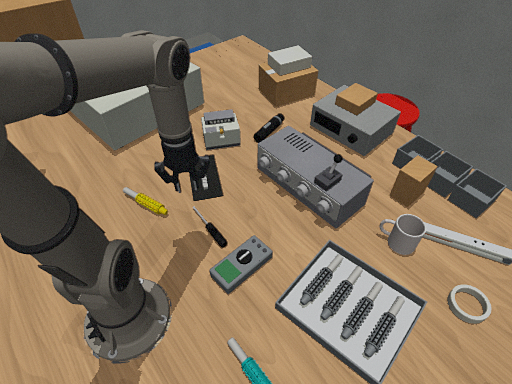

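View pics/ct36.png

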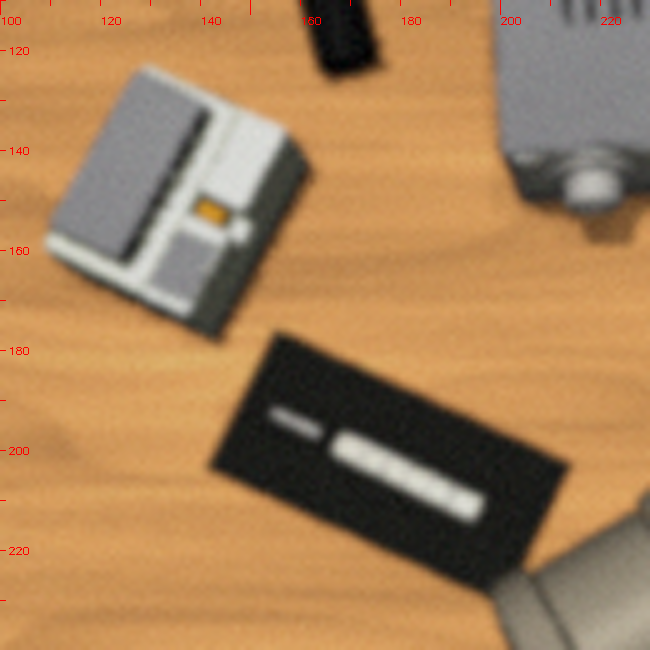

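View pics/t36.png

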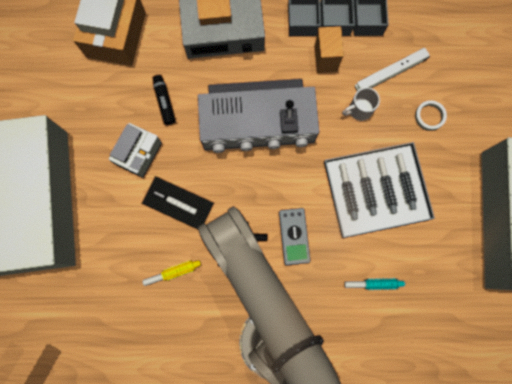

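```bash
python3 -c "
from plant import env
s=env.state();print(s['clock'],s['qd'].round(1),s['wrist_force'].round(1)); print(env.job_done())"
```

```text
54.85 [-0.1  0.7 -0.1 -0.1  0.3  0.3  0. ] [-0.5 -0.9  0.1]
the job is handed in; nothing more can be done
None
```

I handed the job in at 54.9 s, and as far as my checks go, every step was done; the hand-in gives no verdict.

- **Switch:** I pushed it back until it stopped, at about 7 N. The camera shows the lever at about 1.0 rad.
- **Brush heads:** All four came straight out. In the last pictures they lie flat in the tray with clear gaps between them, the outermost about 96 mm off the tray's middle (limit 127 mm). I judged their flatness by eye and did not measure it.
- **Zero button:** The stylus force rose like a spring from about 2.5 N to 4 N, then to 7 N with no more movement, so the button bottomed out. I held it there for more than 0.5 s. The gripper hid the tip from both cameras, so the press rests on these force readings. The button is out again in the pictures.
- **Stylus:** It had been knocked aside on the mat before I picked it up, so I measured its position again. It now lies flat on the mat.
- **Mug:** It looks unmoved, and the arm is clear of everything.

**Readings that disagreed:**
- **Fingertips:** A touch on the rig's top showed them about 25 mm higher than the reported tool point; the pictures suggested about 18 mm. I allowed for about 25 mm in all the heights.
- **Button position:** The two cameras differed by about 3 mm sideways. I went with the top view.

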